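# Box the finished bangles, set the open one back for closing

### The arm

A 6-joint arm with a two-finger parallel gripper is mounted at the origin on the work surface. World frame = base frame: x ahead of the robot, y to its left, z up, the work surface at z = 0. Lengths are in m, angles in rad, forces in N, time in s.
With the tool pointing down it reaches from about 0.375 to 0.975 m from the base axis. Payload 3.8 kg.
Tool frame: the origin (TCP) lies between the finger pads; the fingertips stand 22 mm ahead of it and the grasp point (between the pads) lies 3 mm ahead of it (bot.finger_overhang is the distance from the TCP to the fingertips, in m); x points along the fingers, y is the direction in which the jaws open and shut, and the axes are right-handed (so a half turn about x gives the same grasp; the last joint's range is limited). The gripper opens to 85 mm and grips with 20 to 120 N. Pads are 22 mm wide; open, the fingers measure 114 mm over their backs; the gripper's body (76 mm by 85 mm) begins 54 mm behind the grasp point. The pads swing forward as they close: fully open they stand 13 mm farther back than shut.
Start: joints at [1.107, 0.264, 1.604, -0, 1.274, -0.037], TCP at [0.279, 0.614, 0.253] pointing down, gripper open.
Joint ranges: [-2.63, 2.63], [-0.94, 2.18], [0.31, 2.57], [-1.31, 4.45], [0, 2.66], [-2.55, 2.55]. Speed limits (rad/s): [2.57, 2.57, 3.14, 3.14, 3.14, 3.14].

### API

Orientations are given as a rotation vector (axis times angle).
In Python, from workcell import bot gives the robot as it stands. The module is installed in compiled form; this text tells all that it offers.
- The arm moves only by the tool arm_command, never from a script. Its argument "series" is a list that holds one entry, the list of rows, each a list of 7 numbers: the turn, a rotation vector about the tool's x, y, z in rad, then the shift along the tool's x, y, z in cm, then the opening, from 0 (shut) to 1 (fully open). In form: [[[rx, ry, rz, x, y, z, grip], ...]]. A call has 1 to 10 rows; each row shifts and turns the pose as measured when the row begins, along the tool's axes as they then stand; what a row does not reach is not made up. A row lasts 1/10 s, in which the tool goes at most 50 mm and 8.59 degrees, less where a joint would pass 70% of its speed; a pose out of reach is approached as far as the arm can. A call is refused whole if a number of a shift passes 5 or a number of a turn 0.15, either way. A call with a gripper value outside its range is refused whole. The fingers move at their own pace and stop on an object; "newtons" is the grip in N (left out, the last holds). Time passes only in rows, so rows that do not move let the fingers close. It gives the time, the measured TCP pose, the force and the opening at its end, in the units of the state.
- bot.read_state(): the state, without advancing time (a new reading comes with each control period).
- bot.read_camera(name): name is "scene" or "top" or "wrist"; returns (picture, depth): 400x640x3 uint8, blue, green, red; 400x640 float32, m along the optical axis (not along the pixel's ray), 0 where there is no reading.
- bot.camera_info(name): a dict with "K" (3x3 intrinsics, pixels), "extrinsics" (4x4, takes a point from camera to world coordinates). Camera axes: x right, y down, z forward; pixel columns grow to the right and rows downward; lengths in m; the calibration is good to about 2 mm. A picture is of the moment at which its call begins: read the wrist's pose just before it. camera_info takes no time and is no camera call; for the wrist camera it gives the pose at the moment of the call.
- bot.finish_job(): hands the job in, once; it reports no verdict.
The state is a dict: "time": time; "q": joint angles; "joint_vel": joint speeds; "joint_torque": joint torques, N m; "tool_pos": TCP position; "tcp_rot": TCP orientation; "wrist_force": force on the tool from outside, world axes, zero at the start; "torque": the same for the moment, N m; "width": opening from 0.0 (shut) to 1.0 (fully open).
Only numpy, scipy, OpenCV 4.12 (cv2) and the standard library are available. Lean on these libraries where they do the work, as an engineer would, in place of code of your own. Each camera call takes 0.05 s, during which the arm holds its last target.

### The job

Clear the batch of silver bangles off the bench: lay each of the three closed bangles flat in the seat of its own box, the large one in the large box, the middle one in the middle box and the small one in the small box, and lay the open bangle, whose ends do not meet yet, flat in the middle of the steel bench block, ready to be hammered shut. Set every bangle down rather than dropping it, and leave the hammer and the tin of punches where they are.

Things in the scene. Friction and masses are not known exactly. Their poses are not given: they have to be found in the camera images.
- large_bangle: the large closed silver bangle: an unbroken ring of round twisted silver bar lying flat on the bench, 78 mm outside, 60 mm inside diameter, bar 9 mm thick (so 9 mm high), about 120 g. Origin: centre of the ring at the level of its underside; z up. It can be pinched across the bar from above, one finger inside the ring.
- middle_bangle: the middle closed silver bangle: an unbroken ring of round twisted silver bar lying flat on the bench, 64 mm outside, 48 mm inside diameter, bar 8 mm thick (so 8 mm high), about 80 g. Origin: centre of the ring at the level of its underside; z up. It can be pinched across the bar from above, one finger inside the ring.
- small_bangle: the small closed silver bangle: an unbroken ring of round twisted silver bar lying flat on the bench, 52 mm outside, 36 mm inside diameter, bar 8 mm thick (so 8 mm high), about 60 g. Origin: centre of the ring at the level of its underside; z up. It can be pinched across the bar from above, one finger inside the ring.
- open_bangle: the open bangle: the same silver bar, not yet closed, lying flat; 64 mm outside, 48 mm inside diameter, bar 8 mm thick, about 70 g, with a clear gap of about 18 mm between its ends. Origin: centre of the ring circle at the level of its underside; z up; its own +x axis points from the centre to the middle of the gap.
- large_box: the large bangle box: square wooden box base 114 x 114 mm, 26 mm high, lid off, fixed. Its dark grey insert has a flat top at 25 mm; sunk in it is a round black seat 94 mm across, floor at 22 mm, with a round boss 44 mm across in the middle, top at 25 mm. The large bangle lies round the boss with 8 mm of play each way. Origin: centre of the underside; z up, x and y along the sides.
- middle_box: the middle bangle box: square wooden box base 100 x 100 mm, 26 mm high, lid off, fixed. Its dark grey insert has a flat top at 25 mm; sunk in it is a round black seat 80 mm across, floor at 22 mm, with a round boss 32 mm across in the middle, top at 25 mm. The middle bangle lies round the boss with 8 mm of play each way. Origin: centre of the underside; z up, x and y along the sides.
- small_box: the small bangle box: square wooden box base 88 x 88 mm, 26 mm high, lid off, fixed. Its dark grey insert has a flat top at 25 mm; sunk in it is a round black seat 68 mm across, floor at 22 mm, with a round boss 20 mm across in the middle, top at 25 mm. The small bangle lies round the boss with 8 mm of play each way. Origin: centre of the underside; z up, x and y along the sides.
- bench_block: the steel bench block: a plain bright steel slab 100 x 100 mm, 25 mm thick, flat on top, fixed on the bench. Origin: centre of its underside; z up, x and y along the sides.
- hammer: bystander: a chasing hammer lying on the bench at the left, 235 mm long, up to 25 mm high, wooden handle and steel head. Origin: on the bench under the middle of its length; +x towards the head. Leave it alone.
- punch_tin: bystander: a ribbed tin can standing on the bench at the right, 76 mm in diameter, 108 mm high, steel punches sticking up to 140 mm. Origin: centre of its underside. Leave it alone.

How it is judged:
By the outcome, as a careful person would: the job done as asked, in the order asked, and still so for the second after the job is handed in, with the robot touching nothing.
It also fails if it takes over 86 s, if anything falls off the work surface, if the arm or the gripper's body presses on something with over 40 N, if the wrist force passes 120 N, or if a joint passes its speed limit or range.

## Working session

There is one attempt and no reset: what is moved stays moved. The work goes in short steps, Python scripts to look and compute and a tool call to move; the robot and the scene stay as the last step left them, time stands still between calls to the robot, and variables do not carry over. Pictures are saved under pics/ and viewed, and the job is handed in when it is done.

Besides the shell and the picture viewer there is one more tool, called after ">>>" as name([rows], argument=value, ...), one row to a line, values as JSON. arm_command: Moves the arm, as the interface text tells. Its arguments: {"type":"object","properties":{"series":{"type":"array"},"newtons":{"type":"number"}},"required":["series"]}

```bash
mkdir -p pics
python3 - <<'E'
from workcell import bot
import cv2,numpy as np
s=bot.read_state(); print(s)
for n in ("scene","top"):
    p,d=bot.read_camera(n); cv2.imwrite(f"pics/{n}0.png",p); np.savez(f"{n}0.npz",p=p,d=d,**bot.camera_info(n)); print(bot.camera_info(n))
print(bot.camera_info("wrist"), bot.finger_overhang)
E
```

```text
{'time': 0.0, 'q': array([ 1.10711099e+00,  2.64772279e-01,  1.60537404e+00, -7.37657887e-06,
        1.27370423e+00, -3.68563244e-02]), 'joint_vel': array([-0.00023597, -0.00045247, -0.00055352, -0.00134415,  0.00224118,
        0.00058805]), 'joint_torque': array([-5.94503344e-04, -5.15101612e+01, -3.67313898e+01, -2.91177466e-04,
        1.29959401e-02, -4.18195168e-05]), 'tool_pos': array([0.27911196, 0.61384002, 0.25194906]), 'tcp_rot': array([ 0.33306296,  1.54530214, -0.33652364]), 'wrist_force': array([0.61901704, 0.54943636, 0.16605697]), 'torque': array([-0.02978981, -0.00650408, -0.02237513]), 'width': 0.9950475392303173}
{'K': array([[470.1663523 ,   0.        , 314.29228126],
       [  0.        , 470.1663523 , 199.10573516],
       [  0.        ,   0.        ,   1.        ]]), 'extrinsics': array([[ 0.27563052,  0.83175289, -0.48188686,  1.11183396],
       [ 0.9612623 , -0.23765209,  0.13962906, -0.1792193 ],
       [ 0.00161546, -0.5017057 , -0.86503687,  1.11124907],
       [ 0.        ,  0.        ,  0.        ,  1.        ]])}
{'K': array([[466.43892664,   0.        , 313.82018502],
       [  0.        , 466.43892664, 201.80739335],
       [  0.        ,   0.        ,   1.        ]]), 'extrinsics': array([[ 0.01968994, -0.99240123,  0.12145823,  0.32992919],
       [-0.99977021, -0.01851356,  0.01080649,  0.01659486],
       [-0.00847575, -0.1216431 , -0.99253772,  1.47584401],
       [ 0.        ,  0.        ,  0.        ,  1.        ]])}
{'K': array([[357.04647153,   0.        , 321.92754866],
       [  0.        , 357.04647153, 194.29125345],
       [  0.        ,   0.        ,   1.        ]]), 'extrinsics': array([[ 0.41530788,  0.87649342,  0.24347206,  0.21632459],
       [ 0.90967965, -0.39970979, -0.1127609 ,  0.64277731],
       [-0.00151602,  0.26831207, -0.96333085,  0.37264536],
       [ 0.        ,  0.        ,  0.        ,  1.        ]])} 0.022
```

View pics/top0.png

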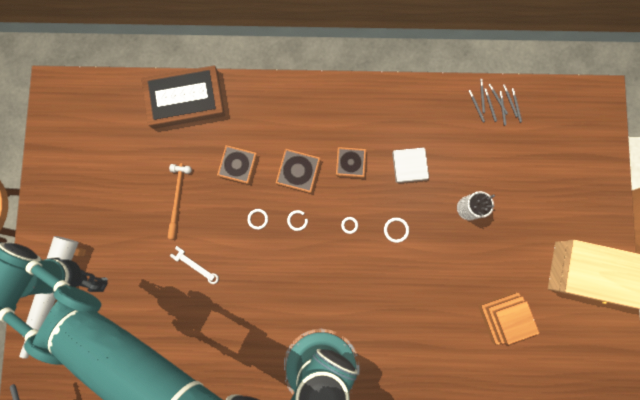

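View pics/scene0.png

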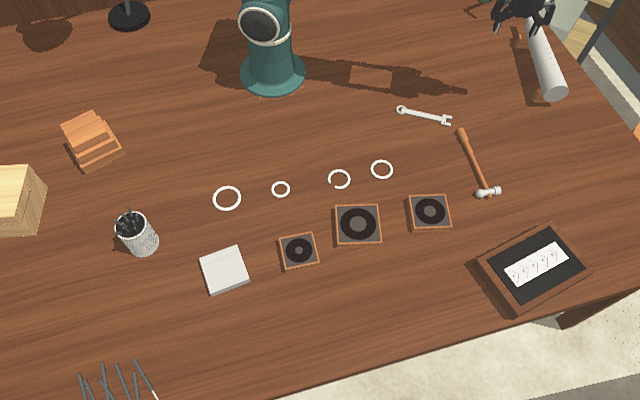

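```bash
cat > h.py <<'E'
import numpy as np,cv2
from workcell import bot
from scipy.spatial.transform import Rotation as R
def ray(K,E,uv,z):
    uv=np.atleast_2d(np.asarray(uv,float)); d=np.c_[uv,np.ones(len(uv))]@np.linalg.inv(K).T@E[:3,:3].T
    t=(z-E[2,3])/d[:,2]; return E[:3,3]+d*t[:,None]
def circ(P):
    x,y=P[:,0],P[:,1]; a=np.linalg.lstsq(np.c_[2*x,2*y,np.ones(len(x))],x*x+y*y,rcond=None)[0]
    r=np.sqrt(a[2]+a[0]**2+a[1]**2); return a[0],a[1],r,np.std(np.hypot(x-a[0],y-a[1])-r)
E
cat > m0.py <<'E'
from h import *
for n in("top","scene"):
    f=np.load(f"{n}0.npz");p=f["p"];K=f["K"];E=f["extrinsics"]
    hsv=cv2.cvtColor(p,cv2.COLOR_BGR2HSV)
    for name,m,z in(("bright",(hsv[...,1]<60)&(hsv[...,2]>170),.004),("dark",(hsv[...,2]<45),.025),("gray",(hsv[...,1]<60)&(hsv[...,2]>50)&(hsv[...,2]<140),.025)):
        cs,_=cv2.findContours(m.astype(np.uint8),cv2.RETR_EXTERNAL,cv2.CHAIN_APPROX_NONE)
        for c in cs:
            if 60<cv2.contourArea(c)<2500:
                c=c[:,0]; P=ray(K,E,c,z); x,y,r,s=circ(P)
                if .35<x<.9 and abs(y)<.4: print(n,name,c.mean(0).round(),"c",np.round([x,y,r,s],4), "rect",np.round(cv2.minAreaRect((P[:,:2]*1000).astype(np.float32))[1]),np.round(cv2.minAreaRect((P[:,:2]*1000).astype(np.float32))[2]))
E
python3 m0.py
```

```text
top bright [396. 230.] c [ 0.4267 -0.2281  0.0381  0.0009] rect [76. 76.] 0.0
top bright [349. 225.] c [ 0.4389 -0.0806  0.0252  0.0008] rect [49. 52.] 46.0
top bright [296. 220.] c [0.4508 0.0847 0.0287 0.0032] rect [63. 61.] 28.0
top bright [257. 219.] c [0.4528 0.2104 0.0311 0.0009] rect [64. 60.] 2.0
top bright [410. 164.] c [ 0.6371 -0.274   0.058   0.0061] rect [103. 106.] 7.0
top gray [299. 169.] c [0.6099 0.0833 0.0506 0.0034] rect [98. 97.] 77.0
top gray [236. 164.] c [0.6248 0.2804 0.0407 0.001 ] rect [81. 79.] 2.0
top gray [351. 162.] c [ 0.6381 -0.0814  0.0398  0.0044] rect [73. 71.] 87.0
scene bright [223. 269.] c [ 0.6243 -0.2742  0.0576  0.0063] rect [103. 101.] 7.0
scene bright [226. 198.] c [ 0.4251 -0.2293  0.038   0.0009] rect [74. 77.] 79.0
scene bright [280. 189.] c [ 0.4376 -0.0818  0.0251  0.0009] rect [51. 50.] 15.0
scene bright [339. 178.] c [0.4497 0.0839 0.0284 0.0031] rect [61. 60.] 33.0
scene bright [382. 169.] c [0.4518 0.2096 0.0311 0.001 ] rect [59. 65.] 71.0
scene gray [298. 250.] c [ 0.6366 -0.0828  0.0429  0.0048] rect [77. 76.] 86.0
scene gray [358. 224.] c [0.6068 0.0842 0.0577 0.0065] rect [103. 102.] 76.0
scene gray [430. 211.] c [0.6232 0.279  0.0494 0.0054] rect [89. 88.] 76.0
```

```bash
cat >> h.py <<'E'
def plan(x,y,z,phi,n=None,maxstep=4.5):
    """delta to tool pose at x,y,z, tool x down, tool y at world angle phi or phi+180 (nearest)"""
    s=bot.read_state(); M=R.from_rotvec(s["tcp_rot"]); p=s["tool_pos"]
    best=None
    for k in(0,180):
        a=np.radians(phi+k); X=np.array([0,0,-1.]);Y=np.array([np.cos(a),np.sin(a),0]);T=np.c_[X,Y,np.cross(X,Y)]
        w=(M.inv()*R.from_matrix(T)).as_rotvec()
        if best is None or np.linalg.norm(w)<np.linalg.norm(best): best=w
    d=M.inv().apply(np.array([x,y,z])-p)*100
    Y=M.as_matrix()[:,1]
    print("t",round(s["time"],2),"pos",p.round(4),"yawY",round(np.degrees(np.arctan2(Y[1],Y[0])),1),"tilt",M.as_matrix()[:,0].round(3),"q6",s["q"][5].round(2),"F",s["wrist_force"].round(1),"w",round(s["width"],3))
    nn=n or int(max(np.ceil(np.abs(d).max()/maxstep),np.ceil(np.abs(best).max()/.12),1))
    print("turn tot",best.round(3),"shift cm tot",d.round(2),"n",nn,"per row",(best/nn).round(3),(d/nn).round(3))
def wrist(tag):
    ci=bot.camera_info("wrist"); p,d=bot.read_camera("wrist"); cv2.imwrite(f"pics/{tag}.png",p); np.savez(f"{tag}.npz",p=p,d=d,**ci); return p,d,ci["K"],ci["extrinsics"]
E
python3 -c "
from h import *
plan(.45,-.2,.28,32)
plan(.45,-.2,.28,122)"
```

```text
t 0.1 pos [0.2791 0.6139 0.2521] yawY 65.5 tilt [-0.001 -0.002 -1.   ] q6 -0.04 F [-0.5 -0.1 -0.3] w 1.002
turn tot [0.586 0.001 0.002] shift cm tot [ -2.66 -67.02  49.24] n 15 per row [0.039 0.    0.   ] [-0.177 -4.468  3.283]
t 0.1 pos [0.2791 0.6139 0.2521] yawY 65.5 tilt [-0.001 -0.002 -1.   ] q6 -0.04 F [-0.5 -0.1 -0.3] w 1.002
turn tot [-0.985 -0.001  0.002] shift cm tot [ -2.66 -67.02  49.24] n 15 per row [-0.066 -0.     0.   ] [-0.177 -4.468  3.283]
```

>>> arm_command([
  [[0,0,0,-0.3,-4,2.8,1],[0,0,0,-0.3,-4,2.8,1],[0,0,0,-0.3,-4,2.8,1],[0,0,0,-0.3,-4,2.8,1],[0,0,0,-0.3,-4,2.8,0.5],[0,0,0,-0.3,-4,2.8,0.5],[0,0,0,-0.3,-4,2.8,0.5],[0,0,0,-0.3,-4,2.8,0.5],[0,0,0,-0.3,-4,2.8,0.3],[0,0,0,0,0,0,0.3]],
], newtons=40)

```text
time: 1.1
tool_pos: [0.3585, 0.1703, 0.2734]
tcp_rot: [0.321, 1.548, -0.341]
wrist_force: [-0.2, 0.6, 0.4]
width: 0.304
```

```bash
python3 -c "
from h import *
wrist('w1')
plan(.45,-.2,.28,32)"
```

```text
t 1.15 pos [0.3581 0.1724 0.2732] yawY 65.9 tilt [-0.006 -0.01  -1.   ] q6 -0.76 F [ 0.1  0.9 -0.5] w 0.298
turn tot [0.591 0.002 0.011] shift cm tot [ -0.36 -30.23  23.61] n 7 per row [0.084 0.    0.002] [-0.052 -4.319  3.373]
```

View pics/w1.png

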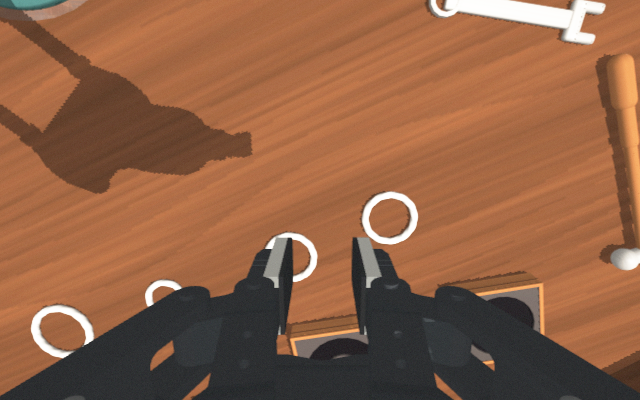

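```bash
python3 -c "
from h import *
plan(.465,-.27,.2,32,10)"
```

```text
t 1.15 pos [0.3581 0.1724 0.2732] yawY 65.9 tilt [-0.006 -0.01  -1.   ] q6 -0.76 F [ 0.1  0.9 -0.5] w 0.298
turn tot [0.591 0.002 0.011] shift cm tot [  7.69 -35.92  27.85] n 10 per row [0.059 0.    0.001] [ 0.769 -3.592  2.785]
```

>>> arm_command([
  [[0,0,0.01,0.8,-3.9,3,0.3],[0,0,0,0.8,-3.9,3,0.3],[0,0,0,0.8,-3.9,3,0.3],[0,0,0,0.8,-3.9,3,0.3],[0,0,0,0.8,-3.9,3,0.3],[0,0,0,0.8,-3.9,3,0.3],[0,0,0,0.8,-3.9,3,0.3],[0,0,0,0.8,-3.9,3,0.3],[0,0,0,0.8,-3.9,3,0.3],[0.1,0,0,0,0,0,0.3]],
])

```text
time: 2.15
tool_pos: [0.4741, -0.2518, 0.1952]
tcp_rot: [0.399, 1.534, -0.381]
wrist_force: [0.0, 1.0, 0.3]
width: 0.301
```

>>> arm_command([
  [[0.1,0,0,0,0,0,0.3],[0.1,0,0,0,0,0,0.3],[0.1,0,0,0,0,0,0.3],[0.1,0,0,0,0,0,0.3],[0.1,0,0,0,0,0,0.3],[0,0,0,0,0,0,0.3]],
])

```text
time: 2.75
tool_pos: [0.4796, -0.2449, 0.1885]
tcp_rot: [0.804, 1.434, -0.779]
wrist_force: [0.4, -0.2, -0.4]
width: 0.298
```

```bash
cat > ringm.py <<'E'
from h import *
import sys
tag=sys.argv[1]; zc=float(sys.argv[2]) if len(sys.argv)>2 else .004
p,d,K,E=wrist(tag)
hsv=cv2.cvtColor(p,cv2.COLOR_BGR2HSV)
m=((hsv[...,1]<70)&(hsv[...,2]>150)).astype(np.uint8)
cs,h=cv2.findContours(m,cv2.RETR_CCOMP,cv2.CHAIN_APPROX_NONE)
for c,hh in zip(cs,h[0]):
    if cv2.contourArea(c)>300:
        c=c[:,0]; P=ray(K,E,c,zc); x,y,r,s=circ(P); b=(c.min(0),c.max(0))
        print("hole" if hh[3]>=0 else "outer",c.mean(0).round(),*b,"c",np.round([x,y,r,s],4))
E
python3 ringm.py w2; python3 -c "
from h import *
plan(.465,-.27,.2,32)"
```

```text
outer [276. 261.] [265 238] [286 287] c [ 0.4903 -0.33    0.0178  0.0064]
outer [368. 255.] [358 237] [378 272] c [ 0.5532 -0.2813  0.0127  0.0043]
outer [458. 268.] [400 220] [525 309] c [ 0.6369 -0.2476  0.0457  0.0127]
outer [276. 129.] [230  83] [322 176] c [ 4.247e-01 -2.284e-01  3.860e-02  3.000e-04]
hole [276. 130.] [240  93] [313 167] c [ 4.248e-01 -2.283e-01  3.050e-02  3.000e-04]
outer [386.   3.] [363   0] [408  10] c [ 0.4455 -0.0939  0.0118  0.004 ]
t 2.8 pos [ 0.4795 -0.2448  0.1885] yawY 32.0 tilt [-0.003  0.02  -1.   ] q6 -1.09 F [0.  1.1 0.4] w 0.3
turn tot [ 0.    -0.018 -0.008] shift cm tot [-1.2  -2.56  1.34] n 1 per row [ 0.    -0.018 -0.008] [-1.2   -2.556  1.344]
```

View pics/w2.png

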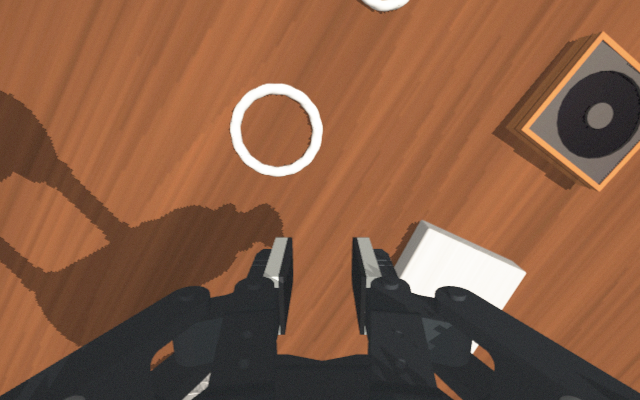

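```bash
python3 -c "
from h import *
plan(.4545,-.2102,.06,32)"
```

```text
t 2.8 pos [ 0.4795 -0.2448  0.1885] yawY 32.0 tilt [-0.003  0.02  -1.   ] q6 -1.09 F [0.  1.1 0.4] w 0.3
turn tot [ 0.    -0.018 -0.008] shift cm tot [12.92 -0.39 -4.03] n 3 per row [ 0.    -0.006 -0.003] [ 4.306 -0.13  -1.343]
```

>>> arm_command([
  [[0,-0.018,-0.008,3,-0.1,-1,0.3],[0,0,0,3.3,-0.1,-1.1,0.3],[0,0,0,3.3,-0.1,-1,0.3],[0,0,0,3.3,-0.1,-0.9,0.3],[0,0,0,0,0,0,0.3]],
])

```text
time: 3.3
tool_pos: [0.459, -0.2091, 0.0573]
tcp_rot: [0.775, 1.422, -0.774]
wrist_force: [-0.8, 0.2, -0.6]
width: 0.304
```

```bash
python3 ringm.py w3; python3 -c "
from h import *
plan(.4545,-.2102,.025,32)"
```

```text
outer [278. 253.] [268 238] [286 271] c [ 0.4463 -0.2319  0.0068  0.0024]
outer [368. 253.] [358 237] [378 270] c [ 0.4862 -0.2053  0.0071  0.0026]
outer [244. 217.] [170 154] [322 293] c [ 0.4247 -0.2289  0.0354  0.0042]
outer [440.  17.] [387   0] [494  38] c [ 0.4408 -0.0865  0.0186  0.0038]
t 3.35 pos [ 0.4613 -0.2105  0.0597] yawY 33.0 tilt [ 0.01  -0.004 -1.   ] q6 -1.05 F [ 0.3 -0.1  0.2] w 0.303
turn tot [ 0.018  0.009 -0.006] shift cm tot [ 3.46 -0.57 -0.43] n 1 per row [ 0.018  0.009 -0.006] [ 3.461 -0.574 -0.427]
```

View pics/w3.png

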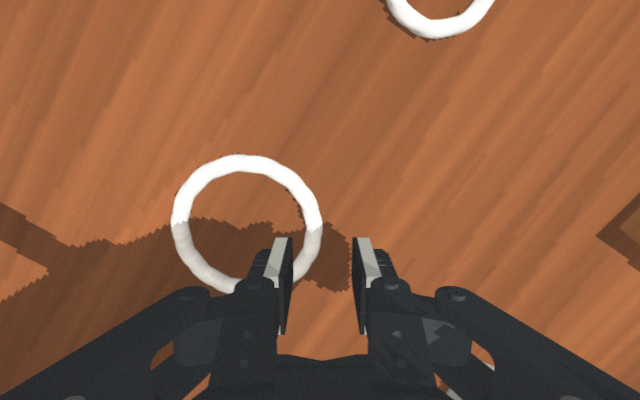

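>>> arm_command([
  [[0.018,0.009,-0.006,0,-0.55,-0.4,0.3],[0,0,0,0,0,0,0.3],[0,0,0,1,0,0,0.3],[0,0,0,1,0,0,0.3],[0,0,0,0,0,0,0.3]],
])

```text
time: 3.85
tool_pos: [0.4613, -0.2139, 0.0457]
tcp_rot: [0.787, 1.41, -0.787]
wrist_force: [-0.8, -0.5, -0.5]
width: 0.303
```

```bash
python3 -c "
from h import *
plan(.4545,-.2102,.025,32)"
```

```text
t 3.85 pos [ 0.4613 -0.2139  0.0457] yawY 32.0 tilt [ 0.012 -0.006 -1.   ] q6 -1.04 F [-0.8 -0.5 -0.5] w 0.303
turn tot [ 0.001  0.012 -0.006] shift cm tot [ 2.06 -0.39 -0.7 ] n 1 per row [ 0.001  0.012 -0.006] [ 2.062 -0.394 -0.696]
```

>>> arm_command([
  [[0,0.012,-0.006,0,-0.4,-0.7,0.3],[0,0,0,0,0,0,0.3],[0,0,0,0,0,0,0.3]],
])

```text
time: 4.15
tool_pos: [0.4537, -0.2101, 0.0456]
tcp_rot: [0.789, 1.424, -0.788]
wrist_force: [0.3, 0.3, 1.3]
width: 0.3
```

```bash
python3 -c "
from h import *
plan(.4545,-.2102,.025,32)"
```

```text
t 4.15 pos [ 0.4537 -0.2101  0.0456] yawY 32.0 tilt [-0.001  0.001 -1.   ] q6 -1.04 F [0.3 0.3 1.3] w 0.3
turn tot [ 0.    -0.001  0.   ] shift cm tot [2.06 0.06 0.06] n 1 per row [ 0.    -0.001  0.   ] [2.063 0.06  0.057]
```

>>> arm_command([
  [[0,0,0,0.7,0.06,0.06,0.3],[0,0,0,0.7,0,0,0.3],[0,0,0,0.7,0,0,0.3],[0,0,0,0,0,0,0.3],[0,0,0,0,0,0,0.3]],
])

```text
time: 4.65
tool_pos: [0.4544, -0.2102, 0.0225]
tcp_rot: [0.789, 1.425, -0.788]
wrist_force: [-0.2, 0.6, 0.9]
width: 0.303
```

```bash
python3 -c "
from h import *
plan(.4545,-.2102,.025,32)"
```

```text
t 4.65 pos [ 0.4544 -0.2102  0.0225] yawY 32.0 tilt [-0.001  0.001 -1.   ] q6 -1.04 F [-0.2  0.6  0.9] w 0.303
turn tot [ 0.    -0.002  0.   ] shift cm tot [-0.25  0.    0.01] n 1 per row [ 0.    -0.002  0.   ] [-0.248  0.003  0.007]
```

>>> arm_command([
  [[0,0,0,-0.25,0,0,0.3],[0,0,0,0,0,0,0.3],[0,0,0,0,0,0,0],[0,0,0,0,0,0,0],[0,0,0,0,0,0,0],[0,0,0,0,0,0,0],[0,0,0,0,0,0,0],[0,0,0,0,0,0,0]],
], newtons=50)

```text
time: 5.45
tool_pos: [0.4546, -0.2102, 0.0255]
tcp_rot: [0.789, 1.424, -0.788]
wrist_force: [-0.2, -0.2, -0.4]
width: 0.082
```

```bash
python3 ringm.py w4; python3 -c "
from h import *
plan(.4545,-.2102,.025,32)"
```

```text
outer [302. 260.] [293 238] [309 286] c [ 0.4487 -0.2145  0.0078  0.003 ]
outer [243. 231.] [152 170] [330 308] c [ 0.4247 -0.2279  0.0355  0.004 ]
outer [472.   9.] [418   0] [527  27] c [ 0.4442 -0.0925  0.0136  0.0042]
t 5.5 pos [ 0.4546 -0.2102  0.0255] yawY 32.0 tilt [-0.001  0.001 -1.   ] q6 -1.04 F [ 0.3  0.5 -1.1] w 0.083
turn tot [ 0.    -0.001 -0.   ] shift cm tot [ 0.05 -0.01 -0.  ] n 1 per row [ 0.    -0.001 -0.   ] [ 0.052 -0.008 -0.001]
```

View pics/w4.png

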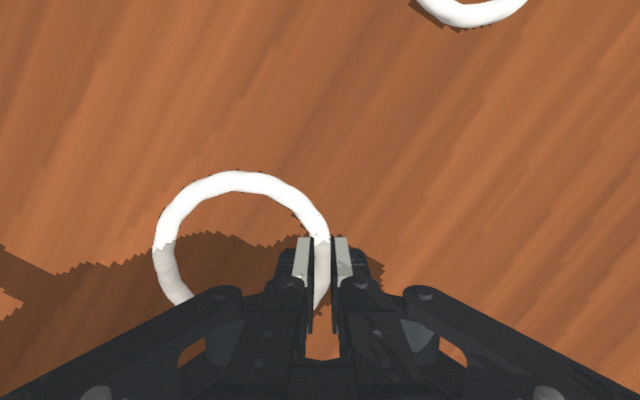

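>>> arm_command([
  [[0,0,0,0,0,0,0.25],[0,0,0,0,0,0,0.25],[0,0,0,0.28,0,0,0.25],[0,0,0,0,0,0,0.25],[0,0,0,0,0,0,0],[0,0,0,0,0,0,0],[0,0,0,0,0,0,0],[0,0,0,0,0,0,0],[0,0,0,0,0,0,0]],
])

```text
time: 6.4
tool_pos: [0.4552, -0.2103, 0.0231]
tcp_rot: [0.789, 1.423, -0.788]
wrist_force: [0.1, 0.2, 1.0]
width: 0.085
```

```bash
python3 -c "
from h import *
plan(.4545,-.2102,.025,32)"
```

```text
t 6.4 pos [ 0.4552 -0.2103  0.0231] yawY 32.0 tilt [ 0.     0.001 -1.   ] q6 -1.04 F [0.1 0.2 1. ] w 0.085
turn tot [ 0.    -0.    -0.001] shift cm tot [-0.19 -0.05 -0.05] n 1 per row [ 0.    -0.    -0.001] [-0.192 -0.054 -0.048]
```

>>> arm_command([
  [[0,0,0,0,0,0,0.25],[0,0,0,0,0,0,0.25],[0,0,0,-0.24,0,0,0.25],[0,0,0,0,0,0,0.25],[0,0,0,0,0,0,0],[0,0,0,0,0,0,0],[0,0,0,0,0,0,0],[0,0,0,0,0,0,0],[0,0,0,0,0,0,0]],
], newtons=60)

```text
time: 7.3
tool_pos: [0.4551, -0.2104, 0.0256]
tcp_rot: [0.789, 1.423, -0.788]
wrist_force: [-0.1, -0.2, 0.1]
width: 0.073
```

>>> arm_command([
  [[0,0,0,-1,0,0,0],[0,0,0,-1,0,0,0],[0,0,0,-2,0,0,0],[0,0,0,-2,0,0,0],[0,0,0,-1,0,0,0],[0,0,0,0,0,0,0]],
])

```text
time: 7.9
tool_pos: [0.4544, -0.2102, 0.1002]
tcp_rot: [0.789, 1.424, -0.788]
wrist_force: [0.4, 0.1, -1.1]
width: 0.073
```

```bash
python3 ringm.py w5 .08; python3 -c "
from h import *
plan(.4545,-.2102,.1,32)"
```

```text
outer [303. 261.] [294 238] [309 286] c [ 0.4484 -0.2137  0.0076  0.0029]
outer [342. 253.] [334 237] [350 271] c [ 0.4599 -0.2023  0.0057  0.002 ]
outer [242. 231.] [152 170] [329 307] c [ 0.4243 -0.2272  0.0353  0.004 ]
outer [420.  25.] [374   0] [468  51] c [ 0.431  -0.1072  0.0141  0.0023]
t 7.95 pos [ 0.4541 -0.21    0.0996] yawY 32.0 tilt [-0.001  0.001 -1.   ] q6 -1.04 F [-0.8 -0.6 -0.8] w 0.076
turn tot [ 0.    -0.002  0.   ] shift cm tot [-0.04  0.03  0.04] n 1 per row [ 0.    -0.002  0.   ] [-0.041  0.026  0.038]
```

View pics/w5.png

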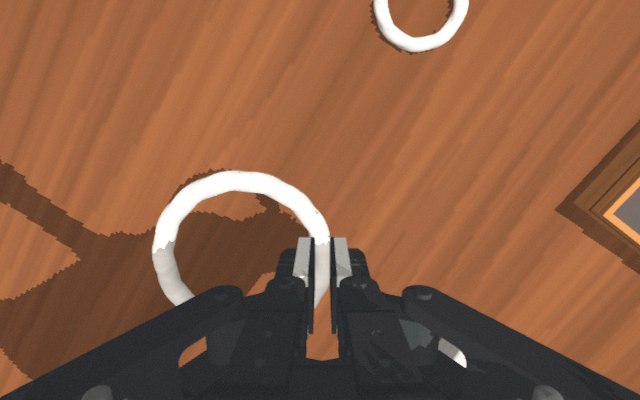

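```bash
python3 -c "
from h import *
plan(.675,.02,.15,32)"
```

```text
t 7.95 pos [ 0.4541 -0.21    0.0996] yawY 32.0 tilt [-0.001  0.001 -1.   ] q6 -1.04 F [-0.8 -0.6 -0.8] w 0.076
turn tot [ 0.    -0.002  0.   ] shift cm tot [-5.04 30.92 -7.8 ] n 7 per row [ 0. -0.  0.] [-0.72   4.418 -1.114]
```

>>> arm_command([
  [[0,0,0,-0.6,2,-0.5,0],[0,0,0,-0.6,3.5,-0.9,0],[0,0,0,-0.6,4,-1,0],[0,0,0,-0.6,4,-1,0],[0,0,0,-0.6,4,-1,0],[0,0,0,-0.6,4,-1,0],[0,0,0,-0.6,4,-1,0],[0,0,0,-0.6,3.5,-0.9,0],[0,0,0,0,2,-0.5,0],[0,0,0,0,0,0,0]],
])

```text
time: 8.95
tool_pos: [0.6773, 0.0303, 0.135]
tcp_rot: [0.789, 1.44, -0.797]
wrist_force: [0.1, -0.1, -1.7]
width: 0.076
```

```bash
cat > boxm.py <<'E'
from h import *
import sys
tag=sys.argv[1]; 
p,d,K,E=wrist(tag)
hsv=cv2.cvtColor(p,cv2.COLOR_BGR2HSV)
for nm,m,z in (("black",hsv[...,2]<45,.025),("gray",(hsv[...,1]<60)&(hsv[...,2]>55)&(hsv[...,2]<150),.025),("notwood",(hsv[...,1]<90),.026)):
    cs,h=cv2.findContours(m.astype(np.uint8),cv2.RETR_CCOMP,cv2.CHAIN_APPROX_NONE)
    for c,hh in zip(cs,h[0]):
        if cv2.contourArea(c)>300:
            c=c[:,0]; P=ray(K,E,c,z); x,y,r,s=circ(P); b=(c.min(0),c.max(0))
            q=cv2.minAreaRect((P[:,:2]*1000).astype(np.float32))
            print(nm,"hole" if hh[3]>=0 else "outer",c.mean(0).round(),*b,"c",np.round([x,y,r,s],4),"rect",np.round(q[0],1),np.round(q[1],0),round(q[2],1))
E
python3 boxm.py w6; python3 -c "
from h import *
plan(.675,.02,.15,32)"
```

```text
black outer [160. 296.] [152 274] [174 314] c [ 0.613  -0.0923  0.0109  0.0038] rect [610.3 -93.3] [14. 30.] 53.4
black outer [205. 273.] [176 257] [238 289] c [ 0.6326 -0.0593  0.0166  0.0041] rect [633.4 -58.5] [43. 25.] 32.1
gray outer [ 98. 393.] [ 81 384] [113 399] c [ 0.6069 -0.1988  0.0102  0.0026] rect [ 605.1 -198. ] [26. 14.] 32.5
gray outer [216. 342.] [183 319] [245 365] c [ 0.6658 -0.1041  0.0181  0.0053] rect [ 670.8 -104.8] [53. 31.] 64.1
gray outer [144. 295.] [124 263] [157 322] c [ 0.6026 -0.0982  0.0166  0.0062] rect [606.5 -95.9] [47. 23.] 86.6
gray outer [435. 333.] [347 248] [579 399] c [0.8189 0.0058 0.0706 0.0237] rect [818.  -18.6] [217.  77.] 3.1
gray outer [299. 274.] [277 237] [312 299] c [ 0.6893 -0.0212  0.0145  0.0052] rect [684.5 -21.6] [25. 49.] 27.9
gray outer [206. 271.] [173 231] [266 303] c [ 0.6369 -0.0562  0.0251  0.0078] rect [635.9 -48.3] [64. 55.] 39.1
gray outer [270.  78.] [154   0] [351 180] c [0.6045 0.08   0.0464 0.0124] rect [605.4  85.7] [105. 105.] 76.0
notwood outer [300. 270.] [0 0] [639 399] c [ 0.7129 -0.0447  0.1614  0.0548] rect [678.8  10.3] [503. 285.] 32.5
notwood hole [452. 352.] [437 336] [467 368] c [ 0.8196 -0.0181  0.0118  0.004 ] rect [819.9 -17.5] [11. 34.] 85.0
notwood hole [323. 328.] [305 285] [340 361] c [ 0.7281 -0.0512  0.022   0.0082] rect [723.3 -50.7] [27. 64.] 35.5
notwood hole [247. 232.] [178 190] [309 285] c [ 0.6415 -0.0169  0.0351  0.0053] rect [640.2 -13. ] [59. 77.] 86.0
t 9.0 pos [0.6762 0.0294 0.1347] yawY 31.8 tilt [-0.019  0.004 -1.   ] q6 -0.55 F [-0.2 -0.2 -0.8] w 0.078
turn tot [-0.004 -0.013  0.015] shift cm tot [-1.53 -0.62  0.71] n 1 per row [-0.004 -0.013  0.015] [-1.532 -0.621  0.712]
```

View pics/w6.png

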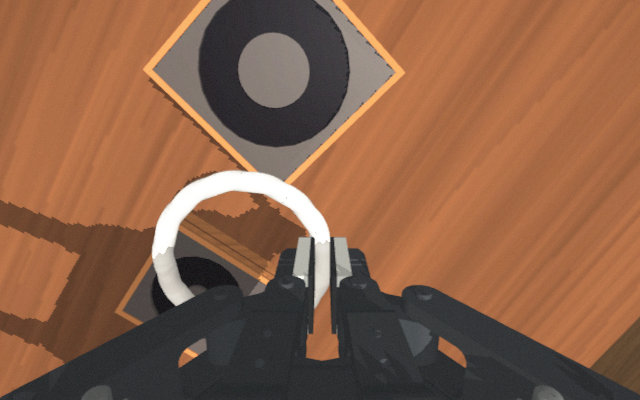

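```bash
cat > seat.py <<'E'
from h import *
import sys
tag,u,v=sys.argv[1],int(sys.argv[2]),int(sys.argv[3])
f=np.load(tag+".npz");p=f["p"];K=f["K"];E=f["extrinsics"]
g=cv2.GaussianBlur(cv2.cvtColor(p,cv2.COLOR_BGR2GRAY),(3,3),0)
print("boss g",g[v,u])
for th in (60,75):
    m=(g<th).astype(np.uint8)
    cs,h=cv2.findContours(m,cv2.RETR_CCOMP,cv2.CHAIN_APPROX_NONE)
    for c,hh in zip(cs,h[0]):
        if cv2.contourArea(c)>500 and cv2.pointPolygonTest(c,(u,v),False)>0:
            c=c[:,0]; c=c[(c[:,1]>1)&(c[:,0]>1)&(c[:,0]<638)]
            P=ray(K,E,c,.025); print(th,"hole" if hh[3]>=0 else "outer",np.round(circ(P),4))
E
python3 seat.py w6 274 70
```

```text
boss g 133
75 outer [6.056e-01 8.560e-02 4.600e-02 2.000e-04]
75 hole [6.056e-01 8.580e-02 2.250e-02 2.000e-04]
```

```bash
python3 -c "
from h import *
plan(.6351,.1036,.08,32)"
```

```text
t 9.0 pos [0.6762 0.0294 0.1347] yawY 31.8 tilt [-0.019  0.004 -1.   ] q6 -0.55 F [-0.2 -0.2 -0.8] w 0.078
turn tot [-0.004 -0.013  0.015] shift cm tot [ 5.58  0.49 -8.4 ] n 2 per row [-0.002 -0.007  0.007] [ 2.788  0.247 -4.2  ]
```

>>> arm_command([
  [[0,-0.013,0.015,0.5,0.1,-2,0],[0,0,0,1.5,0.1,-2.4,0],[0,0,0,1.5,0.1,-2,0],[0,0,0,1.5,0.1,-1.5,0],[0,0,0,0.5,0.1,-0.5,0],[0,0,0,0,0,0,0],[0,0,0,0,0,0,0]],
])

```text
time: 9.7
tool_pos: [0.6288, 0.0986, 0.0726]
tcp_rot: [0.789, 1.427, -0.802]
wrist_force: [-0.2, 0.0, -1.8]
width: 0.074
```

```bash
python3 -c "
from h import *
plan(.6351,.1036,.08,32)"
```

```text
t 9.7 pos [0.6288 0.0986 0.0726] yawY 31.5 tilt [-0.009 -0.004 -1.   ] q6 -0.43 F [-0.2  0.  -1.8] w 0.074
turn tot [-0.008 -0.001  0.01 ] shift cm tot [-0.75  0.79 -0.1 ] n 1 per row [-0.008 -0.001  0.01 ] [-0.752  0.792 -0.095]
```

>>> arm_command([
  [[-0.008,0,0.01,0,0.78,-0.12,0],[0,0,0,0,0,0,0],[0,0,0,0,0,0,0]],
])

```text
time: 10.0
tool_pos: [0.638, 0.1025, 0.0745]
tcp_rot: [0.792, 1.42, -0.787]
wrist_force: [0.8, 0.7, 0.0]
width: 0.076
```

```bash
python3 -c "
from h import *
wrist('w7')
plan(.6351,.1036,.048,32)"
```

```text
t 10.05 pos [0.6383 0.1025 0.0747] yawY 31.9 tilt [ 0.005  0.002 -1.   ] q6 -0.44 F [ 0.7 -0.4 -0.1] w 0.073
turn tot [-0.001  0.001 -0.005] shift cm tot [ 2.67 -0.22 -0.26] n 1 per row [-0.001  0.001 -0.005] [ 2.671 -0.225 -0.261]
```

View pics/w7.png

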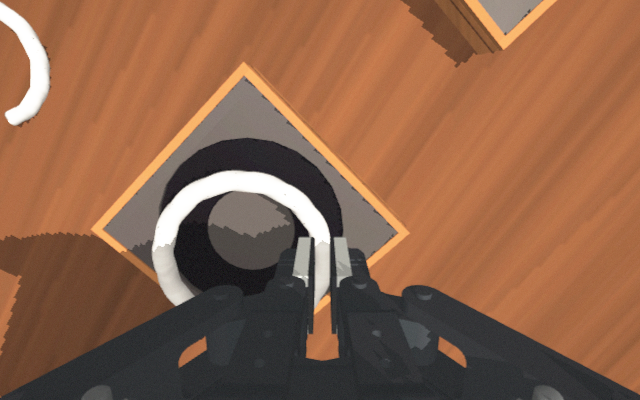

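```bash
cat > arc.py <<'E'
from h import *
import sys
tag,z,vmax,umin,umax=sys.argv[1],float(sys.argv[2]),*map(int,sys.argv[3:6])
f=np.load(tag+".npz");p=f["p"];K=f["K"];E=f["extrinsics"]
hsv=cv2.cvtColor(p,cv2.COLOR_BGR2HSV)
m=((hsv[...,1]<70)&(hsv[...,2]>150)).astype(np.uint8); m[vmax:]=0; m[:,:umin]=0; m[:,umax:]=0
cs,_=cv2.findContours(m,cv2.RETR_EXTERNAL,cv2.CHAIN_APPROX_NONE); c=max(cs,key=len)[:,0]; c=c[c[:,1]<vmax-2]
P=ray(K,E,c,z)
x,y,r,s=circ(P)
# split outer/inner by radius about fit
for it in range(3):
    rr=np.hypot(P[:,0]-x,P[:,1]-y); o=rr>np.median([rr.min(),rr.max()]); a=circ(P[o]); b=circ(P[~o]); x,y=a[0],a[1]
print("outer",np.round(a,4),"inner",np.round(b,4))
E
python3 arc.py w7 .0537 235 130 345;python3 seat.py w7 252 225; python3 -c "
import numpy as np;print(np.array([.6383,.1025])-.0345*np.array([np.cos(np.radians(32)),np.sin(np.radians(32))]))"
```

```text
outer [6.086e-01 8.480e-02 3.900e-02 2.000e-04] inner [6.083e-01 8.500e-02 3.050e-02 2.000e-04]
boss g 119
[0.60904234 0.08421779]
```

>>> arm_command([
  [[0,0,-0.005,0,-0.2,-0.25,0],[0,0,0,0,0,0,0],[0,0,0,0.6,0,0,0],[0,0,0,0.6,0,0,0],[0,0,0,0.6,0,0,0],[0,0,0,0.2,0,0,0],[0,0,0,0,0,0,0],[0,0,0,0,0,0,0]],
])

```text
time: 10.85
tool_pos: [0.6349, 0.1033, 0.0527]
tcp_rot: [0.789, 1.422, -0.791]
wrist_force: [-0.5, 0.5, -1.4]
width: 0.076
```

```bash
python3 -c "
from h import *
plan(.6351,.1036,.048,32)"
```

```text
t 10.85 pos [0.6349 0.1033 0.0527] yawY 31.9 tilt [-0.    -0.001 -1.   ] q6 -0.43 F [-0.5  0.5 -1.4] w 0.076
turn tot [-0.002  0.001  0.001] shift cm tot [ 0.47  0.04 -0.02] n 1 per row [-0.002  0.001  0.001] [ 0.468  0.037 -0.016]
```

Bottom of the ring should now be about 27 mm; go down gently and watch force.

>>> arm_command([
  [[0,0,0,0.2,0,0,0],[0,0,0,0.15,0,0,0],[0,0,0,0,0,0,0],[0,0,0,0,0,0,0]],
])

```text
time: 11.25
tool_pos: [0.6353, 0.1033, 0.0493]
tcp_rot: [0.789, 1.421, -0.791]
wrist_force: [-0.5, -0.6, -0.6]
width: 0.076
```

>>> arm_command([
  [[0,0,0,0.12,0,0,0],[0,0,0,0,0,0,0],[0,0,0,0,0,0,0]],
])

```text
time: 11.55
tool_pos: [0.6355, 0.1033, 0.0484]
tcp_rot: [0.789, 1.421, -0.79]
wrist_force: [-0.9, 1.0, -1.0]
width: 0.07
```

>>> arm_command([
  [[0,0,0,0.1,0,0,0],[0,0,0,0,0,0,0],[0,0,0,0,0,0,0]],
])

```text
time: 11.85
tool_pos: [0.6358, 0.1034, 0.0477]
tcp_rot: [0.79, 1.42, -0.79]
wrist_force: [0.1, -0.7, -1.0]
width: 0.071
```

>>> arm_command([
  [[0,0,0,0.1,0,0,0],[0,0,0,0,0,0,0],[0,0,0,0,0,0,0]],
])

```text
time: 12.15
tool_pos: [0.6361, 0.1034, 0.0477]
tcp_rot: [0.79, 1.42, -0.79]
wrist_force: [-0.5, 0.5, -1.3]
width: 0.08
```

>>> arm_command([
  [[0,0,0,0,0,0,0.12],[0,0,0,0,0,0,0.16],[0,0,0,0,0,0,0.2],[0,0,0,0,0,0,0.2],[0,0,0,-0.5,0,0,0.2],[0,0,0,-1.5,0,0,0.2],[0,0,0,-2.5,0,0,0.3],[0,0,0,-2.5,0,0,0.3],[0,0,0,-1,0,0,0.3],[0,0,0,0,0,0,0.3]],
])

```text
time: 13.15
tool_pos: [0.6364, 0.1036, 0.134]
tcp_rot: [0.79, 1.419, -0.789]
wrist_force: [1.2, 0.2, 0.3]
width: 0.298
```

```bash
python3 -c "
from h import *
wrist('w8')
plan(.46,.20,.18,31)"
```

```text
t 13.2 pos [0.6363 0.1036 0.1334] yawY 31.9 tilt [ 0.003 -0.001 -1.   ] q6 -0.43 F [-0.   0.2  0.8] w 0.299
turn tot [ 0.016  0.003 -0.002] shift cm tot [ -4.73  -9.86 -17.49] n 4 per row [ 0.004  0.001 -0.001] [-1.183 -2.464 -4.373]
```

View pics/w8.png

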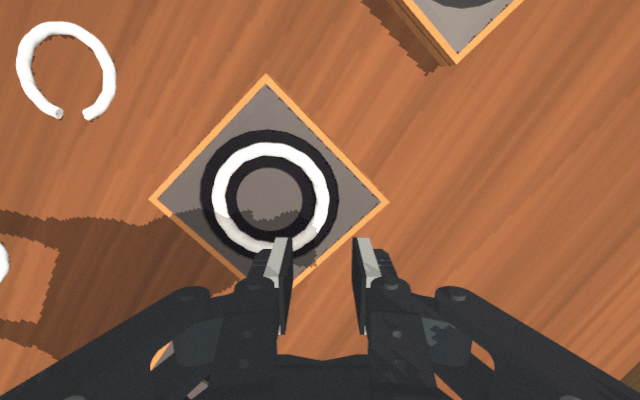

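```bash
python3 -c "
from h import *
plan(.495,.14,.15,31)"
```

```text
t 13.2 pos [0.6363 0.1036 0.1334] yawY 31.9 tilt [ 0.003 -0.001 -1.   ] q6 -0.43 F [-0.   0.2  0.8] w 0.299
turn tot [ 0.016  0.003 -0.002] shift cm tot [ -1.71 -10.07 -10.56] n 3 per row [ 0.005  0.001 -0.001] [-0.571 -3.355 -3.519]
```

>>> arm_command([
  [[0.016,0,0,-0.4,-1.5,-1.5,0.3],[0,0,0,-0.4,-2.5,-2.6,0.3],[0,0,0,-0.4,-2.5,-2.6,0.3],[0,0,0,-0.4,-2.5,-2.6,0.3],[0,0,0,-0.2,-1.5,-1.5,0.3],[0,0,0,0,0,0,0.3],[0,0,0,0,0,0,0.3]],
])

```text
time: 13.9
tool_pos: [0.4816, 0.1414, 0.1434]
tcp_rot: [0.799, 1.422, -0.809]
wrist_force: [0.1, 0.2, 0.4]
width: 0.3
```

```bash
python3 ringm.py w9; python3 -c "
from h import *
plan(.495,.14,.15,31)"
```

```text
outer [368. 261.] [358 237] [380 287] c [0.5379 0.1059 0.0154 0.0057]
outer [253. 231.] [209 191] [290 287] c [0.4524 0.0804 0.031  0.0059]
outer [337.  85.] [291  37] [383 132] c [4.508e-01 2.101e-01 3.160e-02 3.000e-04]
hole [337.  85.] [302  49] [372 122] c [4.508e-01 2.101e-01 2.440e-02 2.000e-04]
t 13.95 pos [0.4816 0.1413 0.1432] yawY 30.9 tilt [-0.008 -0.003 -1.   ] q6 -0.3 F [-0.4 -0.4  0.6] w 0.3
turn tot [-0.002 -0.001  0.008] shift cm tot [-0.69  1.08  0.8 ] n 1 per row [-0.002 -0.001  0.008] [-0.687  1.076  0.796]
```

```bash
python3 -c "
from h import *
plan(.4748,.2245,.06,31)"
```

```text
t 13.95 pos [0.4816 0.1413 0.1432] yawY 30.9 tilt [-0.008 -0.003 -1.   ] q6 -0.3 F [-0.4 -0.4  0.6] w 0.3
turn tot [-0.002 -0.001  0.008] shift cm tot [ 8.3   3.75 -7.48] n 2 per row [-0.001 -0.     0.004] [ 4.149  1.876 -3.742]
```

>>> arm_command([
  [[0,0,0.008,1,0.7,-1.3,0.3],[0,0,0,2,0.9,-1.8,0.3],[0,0,0,2,0.9,-1.8,0.3],[0,0,0,2,0.7,-1.5,0.3],[0,0,0,1,0.4,-0.8,0.3],[0,0,0,0,0,0,0.3],[0,0,0,0,0,0,0.3],[0,0,0,0,0,0,0.3]],
])

```text
time: 14.75
tool_pos: [0.4824, 0.2263, 0.0573]
tcp_rot: [0.81, 1.414, -0.805]
wrist_force: [-0.8, 0.2, -0.1]
width: 0.3
```

```bash
python3 -c "
from h import *
plan(.4748,.2245,.06,31)"
```

```text
t 14.75 pos [0.4824 0.2263 0.0573] yawY 30.6 tilt [ 0.003  0.002 -1.   ] q6 -0.14 F [-0.8  0.2 -0.1] w 0.3
turn tot [-0.008 -0.    -0.004] shift cm tot [-0.27 -0.74 -0.23] n 1 per row [-0.008 -0.    -0.004] [-0.274 -0.743 -0.229]
```

>>> arm_command([
  [[-0.008,0,-0.004,0,-0.72,-0.22,0.3],[0,0,0,0,0,0,0.3],[0,0,0,0,0,0,0.3]],
])

```text
time: 15.05
tool_pos: [0.4762, 0.2236, 0.0596]
tcp_rot: [0.805, 1.415, -0.801]
wrist_force: [0.3, -0.2, -0.2]
width: 0.301
```

```bash
python3 -c "
from h import *
plan(.4748,.2245,.025,31)"
```

```text
t 15.05 pos [0.4762 0.2236 0.0596] yawY 30.9 tilt [ 0.003  0.001 -1.   ] q6 -0.15 F [ 0.3 -0.2 -0.2] w 0.301
turn tot [-0.001  0.001 -0.003] shift cm tot [ 3.46 -0.08 -0.16] n 1 per row [-0.001  0.001 -0.003] [ 3.456 -0.084 -0.158]
```

>>> arm_command([
  [[0,0,-0.003,0.5,-0.08,-0.15,0.3],[0,0,0,1,0,0,0.3],[0,0,0,1,0,0,0.3],[0,0,0,0.6,0,0,0.3],[0,0,0,0,0,0,0.3],[0,0,0,0,0,0,0.3]],
])

```text
time: 15.65
tool_pos: [0.4746, 0.2239, 0.0259]
tcp_rot: [0.803, 1.416, -0.804]
wrist_force: [-0.1, -0.5, 0.1]
width: 0.301
```

```bash
python3 -c "
from h import *
plan(.4748,.2245,.025,31)"
```

```text
t 15.65 pos [0.4746 0.2239 0.0259] yawY 30.9 tilt [ 0.001 -0.001 -1.   ] q6 -0.14 F [-0.1 -0.5  0.1] w 0.301
turn tot [-0.002  0.001 -0.   ] shift cm tot [ 0.09  0.04 -0.04] n 1 per row [-0.002  0.001 -0.   ] [ 0.089  0.043 -0.038]
```

>>> arm_command([
  [[0,0,0,0.09,0.04,-0.04,0.3],[0,0,0,0,0,0,0.3],[0,0,0,0,0,0,0],[0,0,0,0,0,0,0],[0,0,0,0,0,0,0],[0,0,0,0,0,0,0],[0,0,0,0,0,0,0]],
])

```text
time: 16.35
tool_pos: [0.4753, 0.2249, 0.0255]
tcp_rot: [0.804, 1.416, -0.803]
wrist_force: [-0.6, 0.4, -1.5]
width: 0.064
```

>>> arm_command([
  [[0,0,0,-1,0,0,0],[0,0,0,-1,0,0,0],[0,0,0,-2,0,0,0],[0,0,0,-2,0,0,0],[0,0,0,-1,0,0,0],[0,0,0,0,0,0,0]],
])

```text
time: 16.95
tool_pos: [0.4753, 0.2249, 0.1012]
tcp_rot: [0.804, 1.415, -0.802]
wrist_force: [-1.4, -0.1, -0.6]
width: 0.065
```

```bash
python3 -c "
from h import *
wrist('w10')
plan(.66,.215,.14,31)"
```

```text
t 17.0 pos [0.4751 0.2248 0.1005] yawY 30.9 tilt [ 0.002 -0.    -1.   ] q6 -0.14 F [ 0.3  0.6 -0.6] w 0.069
turn tot [-0.002  0.001 -0.002] shift cm tot [-3.91 15.37 10.34] n 4 per row [-0.  0. -0.] [-0.978  3.843  2.586]
```

View pics/w10.png

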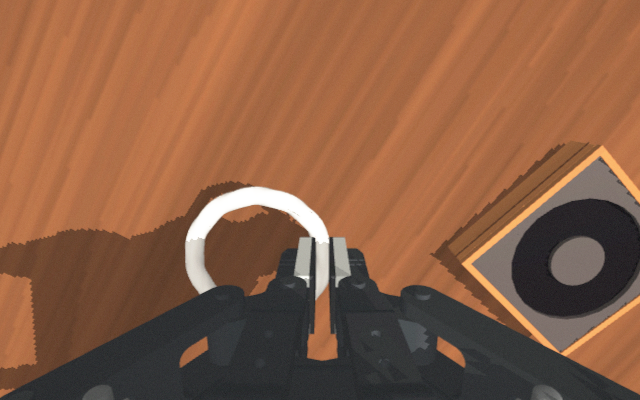

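```bash
python3 seat.py w10 577 262; python3 -c "
from h import *
plan(.655,.24,.14,31)"
```

```text
boss g 117
60 outer [6.215e-01 2.799e-01 3.870e-02 3.000e-04]
60 hole [6.217e-01 2.798e-01 1.690e-02 3.000e-04]
75 outer [6.218e-01 2.798e-01 3.910e-02 2.000e-04]
75 hole [6.219e-01 2.798e-01 1.640e-02 2.000e-04]
t 17.0 pos [0.4751 0.2248 0.1005] yawY 30.9 tilt [ 0.002 -0.    -1.   ] q6 -0.14 F [ 0.3  0.6 -0.6] w 0.069
turn tot [-0.002  0.001 -0.002] shift cm tot [-3.92 16.23  7.94] n 4 per row [-0.  0. -0.] [-0.979  4.056  1.985]
```

>>> arm_command([
  [[0,0,0,0,1.5,0.3,0],[0,0,0,0,3,0.5,0],[0,0,0,0,3.5,0.5,0],[0,0,0,0.4,3.5,0.5,0],[0,0,0,0.4,3.5,0.5,0],[0,0,0,0.4,2,0.3,0],[0,0,0,0.4,1,0.2,0],[0,0,0,0,0,0,0],[0,0,0,0,0,0,0]],
])

```text
time: 17.9
tool_pos: [0.6418, 0.2923, 0.0717]
tcp_rot: [0.794, 1.426, -0.815]
wrist_force: [0.6, 0.1, -0.2]
width: 0.064
```

```bash
python3 -c "
from h import *
plan(.6458,.2943,.075,31)"
```

```text
t 17.9 pos [0.6418 0.2923 0.0717] yawY 30.9 tilt [-0.014 -0.007 -1.   ] q6 -0.15 F [ 0.6  0.1 -0.2] w 0.064
turn tot [-0.002 -0.001  0.016] shift cm tot [-0.33  0.44  0.03] n 1 per row [-0.002 -0.001  0.016] [-0.334  0.443  0.029]
```

>>> arm_command([
  [[0,0,0.016,0,0.42,0.05,0],[0,0,0,0,0,0,0],[0,0,0,0,0,0,0]],
])

```text
time: 18.2
tool_pos: [0.6428, 0.2929, 0.0713]
tcp_rot: [0.804, 1.42, -0.804]
wrist_force: [-0.3, -0.3, -0.1]
width: 0.065
```

```bash
python3 -c "
from h import *
wrist('w11')
plan(.6458,.2943,.048,31)"; python3 arc.py w11 .0505 235 170 345
```

```text
t 18.25 pos [0.6429 0.2929 0.0714] yawY 30.9 tilt [-0.002  0.001 -1.   ] q6 -0.15 F [ 0.2  0.3 -0.2] w 0.064
turn tot [-0.002 -0.002  0.001] shift cm tot [2.34 0.32 0.03] n 1 per row [-0.002 -0.002  0.001] [2.343 0.319 0.033]
outer [6.186e-01 2.793e-01 3.190e-02 2.000e-04] inner [6.185e-01 2.794e-01 2.440e-02 2.000e-04]
```

View pics/w11.png

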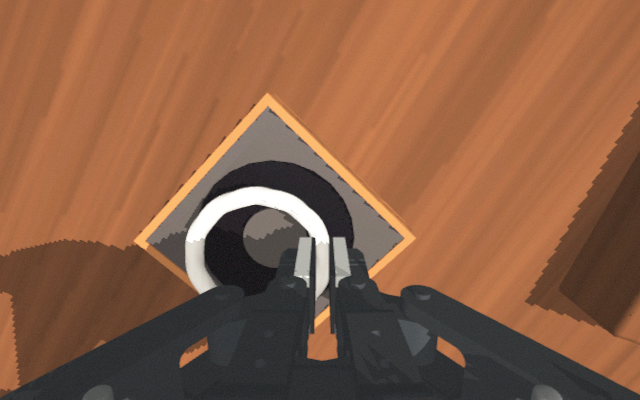

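>>> arm_command([
  [[0,0,0,0.3,0.32,0.05,0],[0,0,0,0.6,0,0,0],[0,0,0,0.5,0,0,0],[0,0,0,0.3,0,0,0],[0,0,0,0,0,0,0],[0,0,0,0,0,0,0]],
])

```text
time: 18.85
tool_pos: [0.6458, 0.2942, 0.0534]
tcp_rot: [0.804, 1.419, -0.803]
wrist_force: [-0.1, -0.2, -0.6]
width: 0.063
```

```bash
python3 -c "
from h import *
plan(.6458,.2943,.0475,31)"
```

```text
t 18.85 pos [0.6458 0.2942 0.0534] yawY 30.9 tilt [-0.002  0.001 -1.   ] q6 -0.15 F [-0.1 -0.2 -0.6] w 0.063
turn tot [-0.002 -0.002  0.001] shift cm tot [ 0.59  0.01 -0.01] n 1 per row [-0.002 -0.002  0.001] [ 0.594  0.009 -0.007]
```

>>> arm_command([
  [[0,0,0,0.2,0,0,0],[0,0,0,0.2,0,0,0],[0,0,0,0,0,0,0],[0,0,0,0.1,0,0,0],[0,0,0,0,0,0,0]],
])

```text
time: 19.35
tool_pos: [0.646, 0.2943, 0.0482]
tcp_rot: [0.804, 1.419, -0.803]
wrist_force: [-0.6, 0.3, -1.4]
width: 0.066
```

>>> arm_command([
  [[0,0,0,0.1,0,0,0],[0,0,0,0,0,0,0],[0,0,0,0,0,0,0]],
])

```text
time: 19.65
tool_pos: [0.6462, 0.2943, 0.0474]
tcp_rot: [0.804, 1.419, -0.803]
wrist_force: [-0.8, -0.3, -1.7]
width: 0.065
```

>>> arm_command([
  [[0,0,0,0,0,0,0.11],[0,0,0,0,0,0,0.15],[0,0,0,0,0,0,0.2],[0,0,0,0,0,0,0.2],[0,0,0,-0.5,0,0,0.2],[0,0,0,-1.5,0,0,0.2],[0,0,0,-2.5,0,0,0.3],[0,0,0,-2.5,0,0,0.3],[0,0,0,-1,0,0,0.3],[0,0,0,0,0,0,0.3]],
])

```text
time: 20.65
tool_pos: [0.6471, 0.2946, 0.1349]
tcp_rot: [0.806, 1.417, -0.801]
wrist_force: [0.5, -0.8, -0.7]
width: 0.301
```

```bash
python3 -c "
from h import *
wrist('w12')
plan(.49,-.14,.15,41)"
```

```text
t 20.7 pos [0.647  0.2945 0.1343] yawY 30.9 tilt [ 0.001  0.002 -1.   ] q6 -0.15 F [0.7 0.1 1. ] w 0.301
turn tot [-0.176 -0.001 -0.002] shift cm tot [ -1.69 -35.78  29.22] n 8 per row [-0.022 -0.    -0.   ] [-0.211 -4.473  3.652]
```

View pics/w12.png

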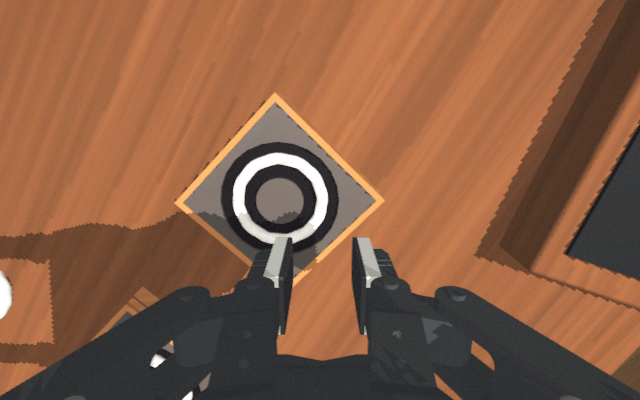

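>>> arm_command([
  [[0,0,0,-0.2,-2,1.6,0.3],[0,0,0,-0.2,-3.4,2.8,0.3],[0,0,0,-0.2,-3.7,3,0.3],[0,0,0,-0.2,-3.7,3,0.3],[0,0,0,-0.2,-3.7,3,0.3],[0,0,0,-0.2,-3.7,3,0.3],[0,0,0,-0.2,-3.7,3,0.3],[0,0,0,-0.2,-3.7,3,0.3],[0,0,0,0,-3.7,3,0.3],[0,0,0,0,-2.5,2,0.3]],
])

```text
time: 21.7
tool_pos: [0.4875, -0.1235, 0.1383]
tcp_rot: [0.795, 1.432, -0.799]
wrist_force: [0.9, 0.2, 1.0]
width: 0.301
```

>>> arm_command([
  [[-0.1,0,0,0,-1,0.6,0.3],[-0.08,0,0,0,0,0,0.3],[0,0,0,0,0,0,0.3],[0,0,0,0,0,0,0.3]],
])

```text
time: 22.1
tool_pos: [0.4762, -0.1383, 0.1339]
tcp_rot: [0.659, 1.488, -0.665]
wrist_force: [-0.2, 1.0, 0.2]
width: 0.295
```

```bash
python3 ringm.py w13; python3 -c "
from h import *
plan(.49,-.14,.15,41)"
```

```text
outer [276. 261.] [264 238] [286 287] c [ 0.4865 -0.1995  0.0145  0.0054]
outer [368. 261.] [358 237] [380 287] c [ 0.532  -0.1584  0.0148  0.0054]
outer [337.  97.] [299  58] [375 136] c [ 4.369e-01 -8.110e-02  2.560e-02  3.000e-04]
hole [337.  98.] [310  69] [364 126] c [ 4.369e-01 -8.110e-02  1.840e-02  3.000e-04]
t 22.15 pos [ 0.4762 -0.1381  0.1338] yawY 41.6 tilt [-0.019  0.005 -1.   ] q6 -1.06 F [0.3 0.3 0.1] w 0.299
turn tot [ 0.011 -0.016  0.012] shift cm tot [-1.64  0.89  1.03] n 1 per row [ 0.011 -0.016  0.012] [-1.644  0.886  1.033]
```

View pics/w13.png

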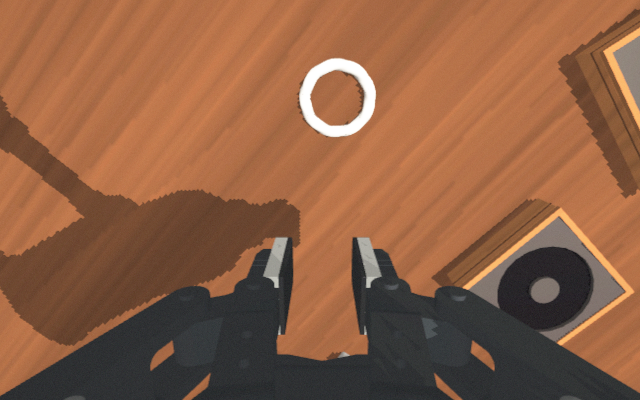

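```bash
python3 seat.py w13 544 291; python3 -c "
from h import *
plan(.4534,-.0665,.06,41.5)"
```

```text
boss g 121
60 outer [ 0.593  -0.2628  0.148   0.0572]
60 hole [ 6.355e-01 -8.160e-02  1.100e-02  3.000e-04]
75 outer [ 0.5923 -0.262   0.1478  0.0574]
75 hole [ 6.356e-01 -8.150e-02  1.060e-02  2.000e-04]
t 22.15 pos [ 0.4762 -0.1381  0.1338] yawY 41.6 tilt [-0.019  0.005 -1.   ] q6 -1.06 F [0.3 0.3 0.1] w 0.299
turn tot [ 0.002 -0.016  0.012] shift cm tot [ 7.46  3.13 -6.75] n 2 per row [ 0.001 -0.008  0.006] [ 3.729  1.567 -3.373]
```

>>> arm_command([
  [[0,-0.016,0.012,0.8,0.5,-1.2,0.26],[0,0,0,1.8,0.8,-1.7,0.26],[0,0,0,1.8,0.8,-1.7,0.26],[0,0,0,1.8,0.6,-1.3,0.26],[0,0,0,0.8,0.3,-0.7,0.26],[0,0,0,0,0,0,0.26],[0,0,0,0,0,0,0.26],[0,0,0,0,0,0,0.26]],
])

```text
time: 22.95
tool_pos: [0.4572, -0.0644, 0.0626]
tcp_rot: [0.662, 1.464, -0.66]
wrist_force: [0.1, 0.6, 0.0]
width: 0.261
```

```bash
python3 -c "
from h import *
plan(.4534,-.0665,.06,41.5)"
```

```text
t 22.95 pos [ 0.4572 -0.0644  0.0626] yawY 41.5 tilt [ 0.004 -0.001 -1.   ] q6 -0.92 F [0.1 0.6 0. ] w 0.261
turn tot [-0.     0.003 -0.002] shift cm tot [ 0.26 -0.42 -0.1 ] n 1 per row [-0.     0.003 -0.002] [ 0.262 -0.423 -0.099]
```

>>> arm_command([
  [[0,0.003,-0.002,0.3,-0.42,-0.1,0.26],[0,0,0,0,0,0,0.26],[0,0,0,0,0,0,0.26]],
])

```text
time: 23.25
tool_pos: [0.4555, -0.0682, 0.0615]
tcp_rot: [0.663, 1.463, -0.662]
wrist_force: [0.6, -0.3, 0.2]
width: 0.261
```

```bash
python3 -c "
from h import *
wrist('w14')
plan(.4534,-.0665,.025,41.5)"
```

```text
t 23.3 pos [ 0.4554 -0.0682  0.0614] yawY 41.4 tilt [ 0.004 -0.001 -1.   ] q6 -0.92 F [ 0.5 -0.1  0.8] w 0.26
turn tot [-0.002  0.004 -0.002] shift cm tot [ 3.64 -0.05 -0.27] n 1 per row [-0.002  0.004 -0.002] [ 3.643 -0.047 -0.273]
```

View pics/w14.png

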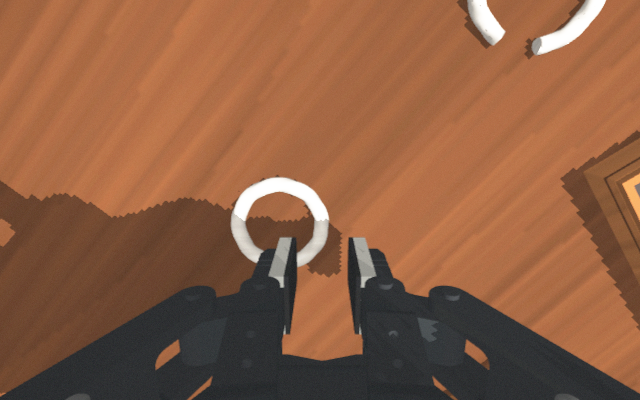

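>>> arm_command([
  [[0,0.003,0,0,-0.05,-0.27,0.26],[0,0,0,0,0,0,0.26],[0,0,0,0.8,0,0,0.26],[0,0,0,1,0,0,0.26],[0,0,0,1,0,0,0.26],[0,0,0,0.5,0,0,0.26],[0,0,0,0,0,0,0.26],[0,0,0,0,0,0,0.26]],
])

```text
time: 24.1
tool_pos: [0.4523, -0.0664, 0.0246]
tcp_rot: [0.664, 1.467, -0.662]
wrist_force: [0.5, 0.5, -0.2]
width: 0.263
```

```bash
python3 -c "
from h import *
plan(.4534,-.0665,.025,41.5)"
```

```text
t 24.1 pos [ 0.4523 -0.0664  0.0246] yawY 41.4 tilt [ 0.     0.002 -1.   ] q6 -0.93 F [ 0.5  0.5 -0.2] w 0.263
turn tot [-0.002 -0.001 -0.001] shift cm tot [-0.04  0.07  0.08] n 1 per row [-0.002 -0.001 -0.001] [-0.041  0.073  0.084]
```

>>> arm_command([
  [[0,0,0,-0.06,0.08,0.08,0.26],[0,0,0,0,0,0,0.26],[0,0,0,0,0,0,0],[0,0,0,0,0,0,0],[0,0,0,0,0,0,0],[0,0,0,0,0,0,0],[0,0,0,0,0,0,0]],
])

```text
time: 24.8
tool_pos: [0.4545, -0.0666, 0.0263]
tcp_rot: [0.664, 1.465, -0.661]
wrist_force: [-0.5, -0.7, -1.2]
width: 0.063
```

>>> arm_command([
  [[0,0,0,-1,0,0,0],[0,0,0,-1,0,0,0],[0,0,0,-2,0,0,0],[0,0,0,-2,0,0,0],[0,0,0,-1,0,0,0],[0,0,0,0,0,0,0]],
])

```text
time: 25.4
tool_pos: [0.4544, -0.0668, 0.1019]
tcp_rot: [0.665, 1.464, -0.661]
wrist_force: [0.4, 0.4, -0.6]
width: 0.063
```

```bash
python3 -c "
from h import *
wrist('w15')
plan(.68,-.14,.12,41.5)"
```

```text
t 25.45 pos [ 0.4541 -0.0667  0.1013] yawY 41.4 tilt [ 0.003  0.001 -1.   ] q6 -0.92 F [-0.3 -0.  -0.1] w 0.063
turn tot [-0.002  0.001 -0.003] shift cm tot [-1.82 12.11 20.43] n 5 per row [-0.     0.    -0.001] [-0.364  2.422  4.086]
```

View pics/w15.png

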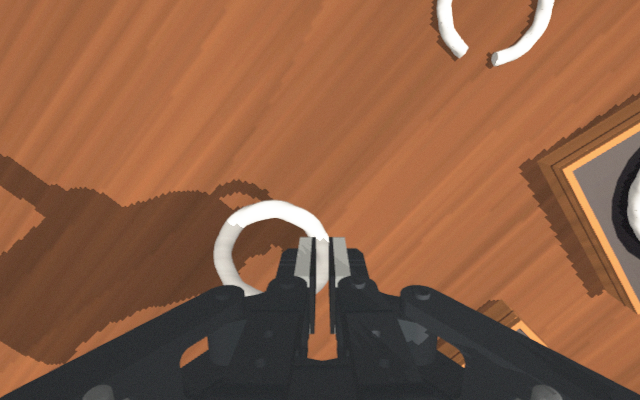

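>>> arm_command([
  [[0,0,0,0,1.2,1.5,0],[0,0,0,0,2.4,2.8,0],[0,0,0,0,2.8,3.3,0],[0,0,0,0,2.8,3.3,0],[0,0,0,0,2.8,3.3,0],[0,0,0,0,1.8,2,0],[0,0,0,0,1,1.2,0],[0,0,0,0,0,0,0],[0,0,0,0,0,0,0]],
])

```text
time: 26.35
tool_pos: [0.6801, -0.0991, 0.087]
tcp_rot: [0.663, 1.483, -0.666]
wrist_force: [-0.1, 0.3, -0.5]
width: 0.059
```

```bash
python3 -c "
from h import *
wrist('w16')
plan(.6521,-.0669,.08,41.5)"
```

```text
t 26.4 pos [ 0.6797 -0.099   0.087 ] yawY 41.4 tilt [-0.015  0.004 -1.   ] q6 -0.9 F [ 0.1  0.1 -0.3] w 0.062
turn tot [-0.002 -0.013  0.008] shift cm tot [ 0.75  0.05 -4.23] n 1 per row [-0.002 -0.013  0.008] [ 0.752  0.055 -4.228]
```

View pics/w16.png

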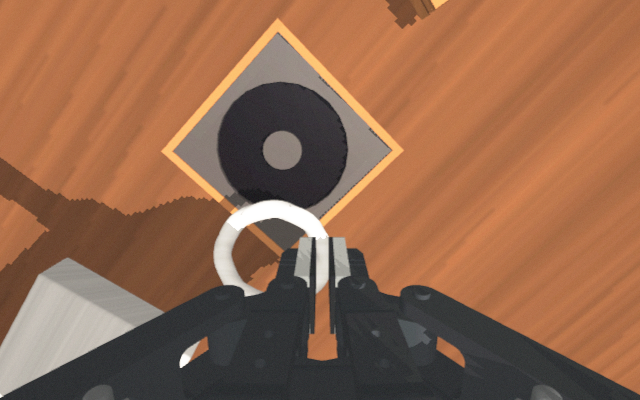

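```bash
python3 seat.py w16 282 150; python3 arc.py w16 .065 235 205 345
```

```text
boss g 132
60 outer [ 0.6353 -0.0803  0.0322  0.0015]
60 hole [ 6.359e-01 -8.120e-02  1.070e-02  2.000e-04]
75 outer [ 0.6352 -0.0804  0.0325  0.0016]
75 hole [ 6.358e-01 -8.130e-02  1.050e-02  1.000e-04]
outer [ 0.6258 -0.0522  0.0181  0.0025] inner [ 0.6245 -0.0498  0.0081  0.0029]
```

>>> arm_command([
  [[0,-0.013,0.008,0.3,0,-1,0],[0,0,0,0.3,0,-1.4,0],[0,0,0,0.2,0,-1.2,0],[0,0,0,0,0,-0.6,0],[0,0,0,0,0,0,0],[0,0,0,0,0,0,0]],
])

```text
time: 27.0
tool_pos: [0.6445, -0.0645, 0.0777]
tcp_rot: [0.662, 1.472, -0.665]
wrist_force: [-0.3, 1.0, 0.3]
width: 0.06
```

```bash
python3 -c "
from h import *
wrist('w17')
plan(.6521,-.0669,.048,41.5)"; python3 arc.py w17 .06 235 205 345
```

```text
t 27.05 pos [ 0.6447 -0.0646  0.0777] yawY 41.4 tilt [-0.005  0.001 -1.   ] q6 -0.86 F [-0.7 -0.4 -0.6] w 0.062
turn tot [-0.002 -0.004  0.004] shift cm tot [2.96 0.42 0.68] n 1 per row [-0.002 -0.004  0.004] [2.964 0.417 0.675]
outer [ 6.267e-01 -7.590e-02  2.480e-02  2.000e-04] inner [ 6.27e-01 -7.67e-02  1.83e-02  2.00e-04]
```

View pics/w17.png

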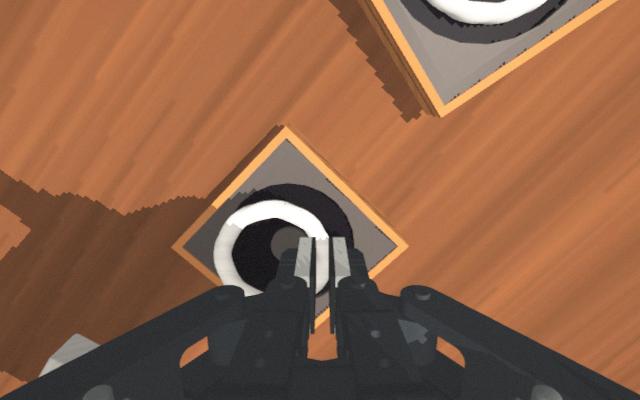

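```bash
python3 arc.py w17 .0554 235 205 345
```

```text
outer [ 6.276e-01 -7.800e-02  2.560e-02  2.000e-04] inner [ 6.28e-01 -7.88e-02  1.89e-02  2.00e-04]
```

>>> arm_command([
  [[0,-0.004,0.004,0.4,0.44,0.66,0],[0,0,0,0,0,0,0],[0,0,0,0,0,0,0]],
])

```text
time: 27.35
tool_pos: [0.6546, -0.0677, 0.0741]
tcp_rot: [0.664, 1.464, -0.662]
wrist_force: [-0.5, 0.6, -1.6]
width: 0.064
```

```bash
python3 -c "
from h import *
plan(.6522,-.0669,.048,41.5)"
```

```text
t 27.35 pos [ 0.6546 -0.0677  0.0741] yawY 41.3 tilt [ 0.003 -0.    -1.   ] q6 -0.86 F [-0.5  0.6 -1.6] w 0.064
turn tot [-0.003  0.002 -0.002] shift cm tot [ 2.61 -0.13 -0.22] n 1 per row [-0.003  0.002 -0.002] [ 2.611 -0.131 -0.222]
```

>>> arm_command([
  [[0,0.002,-0.002,0.2,-0.13,-0.22,0],[0,0,0,0.6,0,0,0],[0,0,0,0.6,0,0,0],[0,0,0,0.4,0,0,0],[0,0,0,0,0,0,0],[0,0,0,0,0,0,0]],
])

```text
time: 27.95
tool_pos: [0.6516, -0.0673, 0.0534]
tcp_rot: [0.663, 1.468, -0.664]
wrist_force: [0.3, -0.1, -1.9]
width: 0.066
```

```bash
python3 -c "
from h import *
plan(.6522,-.0669,.0483,41.5)"
```

```text
t 27.95 pos [ 0.6516 -0.0673  0.0534] yawY 41.3 tilt [-0.002  0.    -1.   ] q6 -0.86 F [ 0.3 -0.1 -1.9] w 0.066
turn tot [-0.003 -0.001  0.001] shift cm tot [0.51 0.07 0.01] n 1 per row [-0.003 -0.001  0.001] [0.51  0.07  0.007]
```

>>> arm_command([
  [[0,0,0,0.2,0.05,0,0],[0,0,0,0.15,0,0,0],[0,0,0,0,0,0,0],[0,0,0,0.1,0,0,0],[0,0,0,0,0,0,0]],
])

```text
time: 28.45
tool_pos: [0.6524, -0.0669, 0.0491]
tcp_rot: [0.663, 1.468, -0.664]
wrist_force: [-0.1, 0.4, -0.8]
width: 0.063
```

>>> arm_command([
  [[0,0,0,0.1,0,0,0],[0,0,0,0,0,0,0],[0,0,0,0,0,0,0]],
])

```text
time: 28.75
tool_pos: [0.6526, -0.0669, 0.0483]
tcp_rot: [0.664, 1.467, -0.664]
wrist_force: [0.4, -0.1, 0.3]
width: 0.066
```

>>> arm_command([
  [[0,0,0,0.08,0,0,0],[0,0,0,0,0,0,0],[0,0,0,0,0,0,0]],
])

```text
time: 29.05
tool_pos: [0.6529, -0.067, 0.0481]
tcp_rot: [0.664, 1.466, -0.664]
wrist_force: [0.3, -0.0, -0.5]
width: 0.062
```

Contact reached (descent stalled). Release.

>>> arm_command([
  [[0,0,0,0,0,0,0.11],[0,0,0,0,0,0,0.14],[0,0,0,0,0,0,0.17],[0,0,0,0,0,0,0.17],[0,0,0,-0.5,0,0,0.17],[0,0,0,-1.5,0,0,0.17],[0,0,0,-2.5,0,0,0.3],[0,0,0,-2.5,0,0,0.3],[0,0,0,-1,0,0,0.3],[0,0,0,0,0,0,0.3]],
])

```text
time: 30.05
tool_pos: [0.6533, -0.067, 0.1343]
tcp_rot: [0.664, 1.465, -0.663]
wrist_force: [0.7, 0.7, -0.9]
width: 0.301
```

```bash
python3 -c "
from h import *
wrist('w18')
plan(.49,.0,.15,31)"
```

```text
t 30.1 pos [ 0.6532 -0.067   0.1338] yawY 41.3 tilt [ 0.001 -0.    -1.   ] q6 -0.86 F [1.6 0.4 0.6] w 0.302
turn tot [ 0.18   0.001 -0.001] shift cm tot [ -1.65  -7.83 -15.81] n 4 per row [ 0.045  0.    -0.   ] [-0.412 -1.957 -3.952]
```

View pics/w18.png

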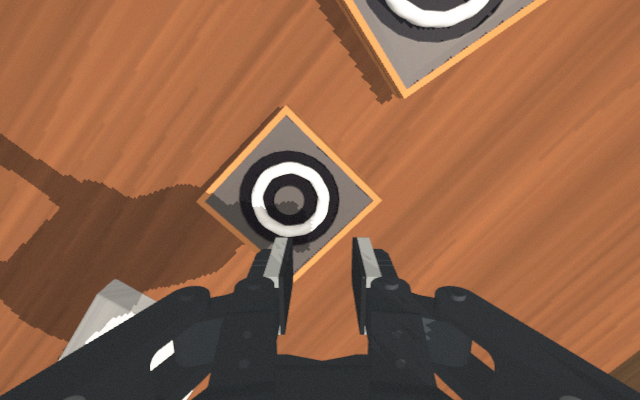

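>>> arm_command([
  [[0,0,0,-0.2,-0.8,-2,0.3],[0,0,0,-0.2,-1.3,-3.2,0.3],[0,0,0,-0.2,-1.5,-3.6,0.3],[0,0,0,-0.2,-1.5,-3.6,0.3],[0,0,0,0,-1.1,-2.5,0.3],[0,0,0,0,-0.5,-1,0.3],[0,0,0,0,0,0,0.3],[0,0,0,0,0,0,0.3]],
])

```text
time: 30.9
tool_pos: [0.489, 0.0099, 0.1336]
tcp_rot: [0.662, 1.474, -0.668]
wrist_force: [0.7, 0.0, 0.3]
width: 0.299
```

```bash
python3 ringm.py w19; python3 -c "
from h import *
plan(.49,.0,.15,31)
f=np.load('w19.npz');p=f['p'];K=f['K'];E=f['extrinsics']
hsv=cv2.cvtColor(p,cv2.COLOR_BGR2HSV)
m=((hsv[...,1]<70)&(hsv[...,2]>150)).astype(np.uint8)
cs,_=cv2.findContours(m,cv2.RETR_EXTERNAL,cv2.CHAIN_APPROX_NONE)
for c in cs:
    P=ray(K,E,c[:,0],.004)[:,:2]; x=P.mean(0)
    if abs(x[0]-.45)<.02 and abs(x[1]-.085)<.02:
        c0=np.array([.449,.084])
        for i in range(6):
            rr=np.linalg.norm(P-c0,axis=1); o=P[rr>.0285]; a=circ(o); c0=np.array(a[:2])
        rr=np.linalg.norm(P-c0,axis=1); an=np.degrees(np.arctan2(*(P-c0)[rr>.029].T[::-1])); an=np.sort(an); g=np.diff(np.r_[an,an[0]+360]); i=g.argmax()
        print('outer',np.round(a,4),'gap',g[i].round(1),'mid',(an[i]+g[i]/2).round(1))
"
```

```text
outer [276. 261.] [264 238] [286 287] c [ 0.5005 -0.052   0.0146  0.0054]
outer [368. 261.] [358 237] [380 287] c [ 0.5466 -0.0114  0.0147  0.0054]
outer [529. 230.] [470 176] [587 284] c [6.233e-01 8.860e-02 4.290e-02 4.000e-04]
hole [528. 231.] [483 188] [573 273] c [6.226e-01 8.850e-02 3.310e-02 5.000e-04]
outer [353.  71.] [304  23] [400 123] c [0.4489 0.0842 0.0287 0.0036]
t 30.95 pos [0.4892 0.0098 0.1336] yawY 41.2 tilt [-0.008 -0.    -1.   ] q6 -0.75 F [ 1.  -0.2  0. ] w 0.299
turn tot [ 0.179 -0.005  0.007] shift cm tot [-1.64 -0.59  0.78] n 2 per row [ 0.089 -0.002  0.004] [-0.819 -0.297  0.389]
outer [4.489e-01 8.420e-02 3.160e-02 4.000e-04] gap 36.8 mid -60.8
```

View pics/w19.png

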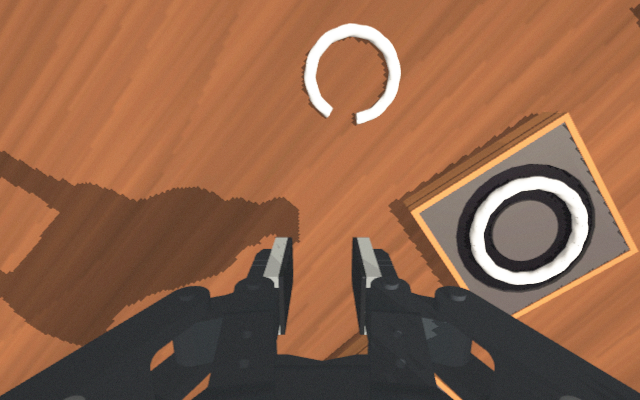

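```bash
python3 -c "
from h import *
plan(.47,.1027,.06,41.2)"
```

```text
t 30.95 pos [0.4892 0.0098 0.1336] yawY 41.2 tilt [-0.008 -0.    -1.   ] q6 -0.75 F [ 1.  -0.2  0. ] w 0.299
turn tot [ 0.001 -0.005  0.007] shift cm tot [ 7.38  4.73 -8.21] n 2 per row [ 0.    -0.003  0.003] [ 3.688  2.365 -4.107]
```

>>> arm_command([
  [[0,-0.005,0.007,0.8,0.7,-1.3,0.3],[0,0,0,1.8,1.1,-2,0.3],[0,0,0,1.8,1.2,-2.1,0.3],[0,0,0,1.8,0.9,-1.6,0.3],[0,0,0,0.8,0.4,-0.7,0.3],[0,0,0,0,0,0,0.3],[0,0,0,0,0,0,0.3],[0,0,0,0,0,0,0.3]],
])

```text
time: 31.75
tool_pos: [0.4782, 0.0996, 0.061]
tcp_rot: [0.672, 1.458, -0.665]
wrist_force: [0.3, 0.2, 0.2]
width: 0.299
```

```bash
python3 -c "
from h import *
plan(.47,.1027,.06,41.2)"
```

```text
t 31.75 pos [0.4782 0.0996 0.061 ] yawY 40.9 tilt [ 0.008  0.001 -1.   ] q6 -0.56 F [0.3 0.2 0.2] w 0.299
turn tot [-0.005  0.005 -0.007] shift cm tot [ 0.09 -0.42 -0.77] n 1 per row [-0.005  0.005 -0.007] [ 0.095 -0.418 -0.766]
```

>>> arm_command([
  [[-0.005,0.005,-0.007,0,-0.4,-0.75,0.3],[0,0,0,0,0,0,0.3],[0,0,0,0,0,0,0.3]],
])

```text
time: 32.05
tool_pos: [0.4717, 0.1018, 0.063]
tcp_rot: [0.668, 1.464, -0.665]
wrist_force: [0.0, 0.1, 0.4]
width: 0.297
```

```bash
python3 -c "
from h import *
wrist('w20')
plan(.47,.1027,.025,41.2)"
```

```text
t 32.1 pos [0.4716 0.1018 0.063 ] yawY 41.1 tilt [ 0.003  0.    -1.   ] q6 -0.56 F [ 0.6  0.5 -0.3] w 0.299
turn tot [-0.002  0.001 -0.002] shift cm tot [ 3.8  -0.07 -0.18] n 1 per row [-0.002  0.001 -0.002] [ 3.796 -0.065 -0.18 ]
```

View pics/w20.png

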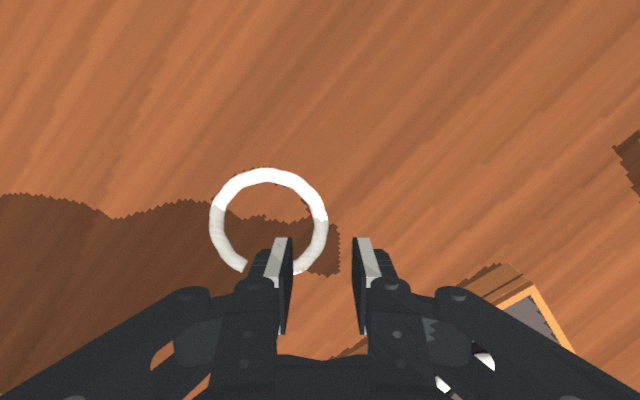

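>>> arm_command([
  [[0,0,0,0,-0.06,-0.18,0.3],[0,0,0,0,0,0,0.3],[0,0,0,0.8,0,0,0.3],[0,0,0,1,0,0,0.3],[0,0,0,1,0,0,0.3],[0,0,0,0.6,0,0,0.3],[0,0,0,0,0,0,0.3],[0,0,0,0,0,0,0.3]],
])

```text
time: 32.9
tool_pos: [0.4692, 0.1024, 0.0251]
tcp_rot: [0.667, 1.465, -0.666]
wrist_force: [0.8, 0.5, 1.0]
width: 0.295
```

```bash
python3 -c "
from h import *
plan(.47,.1027,.025,41.2)"
```

```text
t 32.9 pos [0.4692 0.1024 0.0251] yawY 41.1 tilt [ 0.001  0.    -1.   ] q6 -0.55 F [0.8 0.5 1. ] w 0.295
turn tot [-0.002  0.001 -0.001] shift cm tot [0.01 0.08 0.03] n 1 per row [-0.002  0.001 -0.001] [0.009 0.084 0.028]
```

>>> arm_command([
  [[0,0,0,0.1,0.08,0.03,0.3],[0,0,0,0,0,0,0.3],[0,0,0,0,0,0,0],[0,0,0,0,0,0,0],[0,0,0,0,0,0,0],[0,0,0,0,0,0,0],[0,0,0,0,0,0,0]],
])

```text
time: 33.6
tool_pos: [0.471, 0.1029, 0.025]
tcp_rot: [0.668, 1.463, -0.665]
wrist_force: [-0.5, 0.1, -0.6]
width: 0.068
```

>>> arm_command([
  [[0,0,0,-1,0,0,0],[0,0,0,-1,0,0,0],[0,0,0,-2,0,0,0],[0,0,0,-2,0,0,0],[0,0,0,-1,0,0,0],[0,0,0,0,0,0,0]],
])

```text
time: 34.2
tool_pos: [0.4709, 0.1029, 0.1007]
tcp_rot: [0.669, 1.462, -0.665]
wrist_force: [0.4, -0.2, -0.3]
width: 0.071
```

```bash
python3 -c "
from h import *
wrist('w21')
plan(.68,-.31,.11,41.2)"
```

```text
t 34.25 pos [0.4706 0.1028 0.1   ] yawY 41.1 tilt [ 0.003  0.001 -1.   ] q6 -0.55 F [ 1.  -1.2 -0.3] w 0.07
turn tot [-0.002  0.002 -0.003] shift cm tot [ -0.95 -11.33  44.88] n 10 per row [-0.  0. -0.] [-0.095 -1.133  4.488]
```

View pics/w21.png

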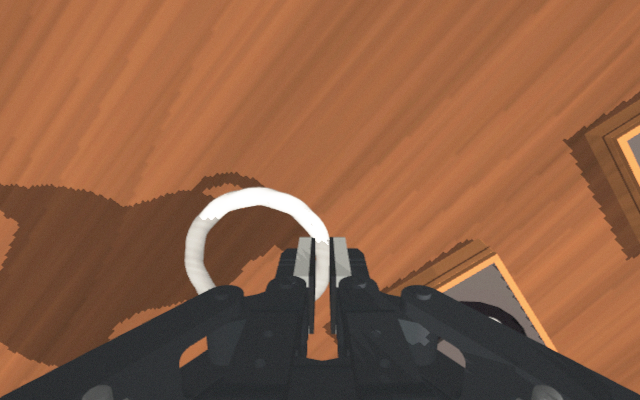

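>>> arm_command([
  [[0,0,0,-0.1,-0.6,2.5,0],[0,0,0,-0.1,-1.1,4,0],[0,0,0,-0.1,-1.1,4.5,0],[0,0,0,-0.1,-1.1,4.5,0],[0,0,0,-0.1,-1.1,4.5,0],[0,0,0,-0.1,-1.1,4.5,0],[0,0,0,-0.1,-1.1,4.5,0],[0,0,0,-0.1,-1.1,4.5,0],[0,0,0,-0.1,-1.1,4.5,0],[0,0,0,0,-0.8,3,0]],
])

```text
time: 35.25
tool_pos: [0.6622, -0.2819, 0.095]
tcp_rot: [0.663, 1.482, -0.662]
wrist_force: [-0.2, -0.6, -1.2]
width: 0.066
```

>>> arm_command([
  [[0,0,0,0,-0.3,1.2,0],[0,0,0,0,0,0,0],[0,0,0,0,0,0,0],[0,0,0,0,0,0,0]],
])

```text
time: 35.65
tool_pos: [0.6659, -0.2946, 0.0893]
tcp_rot: [0.667, 1.489, -0.665]
wrist_force: [-0.6, 1.0, -0.8]
width: 0.068
```

```bash
python3 -c "
from h import *
wrist('w22')
plan(.65,-.255,.08,41.2)"
```

```text
t 35.7 pos [ 0.6657 -0.2942  0.0892] yawY 41.3 tilt [-0.02  0.01 -1.  ] q6 -1.17 F [-0.6  0.3 -0.8] w 0.071
turn tot [ 0.002 -0.021  0.008] shift cm tot [ 0.99  1.41 -3.96] n 1 per row [ 0.002 -0.021  0.008] [ 0.991  1.412 -3.963]
```

View pics/w22.png

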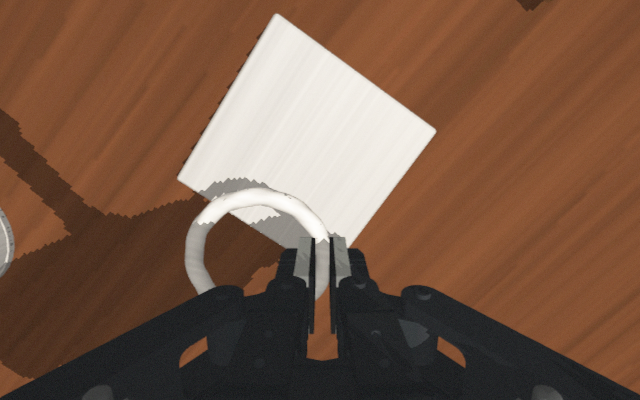

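```bash
python3 -c "
from h import *
f=np.load('w22.npz');P=ray(f['K'],f['extrinsics'],[(277,14),(436,130),(178,179)],.025)[:,:2]
print(P, (P[1]+P[2])/2,[np.linalg.norm(P[i]-P[j]) for i,j in((0,1),(0,2),(1,2))])
p=f['p'];hsv=cv2.cvtColor(p,cv2.COLOR_BGR2HSV)
m=((hsv[...,1]<70)&(hsv[...,2]>150)).astype(np.uint8);m[195:]=0
cs,_=cv2.findContours(m,cv2.RETR_EXTERNAL,cv2.CHAIN_APPROX_NONE);c=max(cs,key=cv2.contourArea)[:,0]
def edge(a,b):
    a=np.array(a,float);b=np.array(b,float);d=(b-a)/np.linalg.norm(b-a);n=np.array([-d[1],d[0]])
    s=c[(abs((c-a)@n)<5)&((c-a)@d>12)&((c-a)@d<np.linalg.norm(b-a)-12)]
    l=cv2.fitLine(ray(f['K'],f['extrinsics'],s,.025)[:,:2].astype(np.float32),cv2.DIST_HUBER,0,1e-5,1e-5).ravel(); return l
for a,b in(((277,14),(436,130)),((277,14),(178,179))):
    l=edge(a,b); n=np.array([-l[1],l[0]]); print('edge ang',np.degrees(np.arctan2(l[1],l[0])).round(1),'n',n.round(4),'off',(n@l[2:]).round(4))
L=[edge((277,14),(436,130)),edge((277,14),(178,179))]
A=np.array([[-l[1],l[0]] for l in L]);b=np.array([A[i]@L[i][2:] for i in(0,1)])
c0=(P[1]+P[2])/2; sg=np.sign(A@c0-b); print('centre from edges',np.linalg.solve(A,b+.05*sg))
print(circ(ray(f['K'],f['extrinsics'],[(0,0),(1,1),(2,0)],.025))[:0])
"
```

```text
[[ 0.57817529 -0.22836999]
 [ 0.67430189 -0.21675259]
 [ 0.58942802 -0.32544116]] [ 0.63186496 -0.27109688] [np.float64(0.09682606218487645), np.float64(0.09772122294026661), np.float64(0.1379013377495888)]
edge ang 6.7 n [-0.117   0.9931] off -0.294
edge ang -83.3 n [0.9932 0.1168] off 0.5464
centre from edges [ 0.63245508 -0.27188788]
()
```

>>> arm_command([
  [[0,-0.021,0.008,0.2,0.6,-1,0],[0,0,0,0.3,0.5,-1.3,0],[0,0,0,0.2,0.3,-1,0],[0,0,0,0,0.2,-0.5,0],[0,0,0,0,0,0,0],[0,0,0,0,0,0,0]],
])

```text
time: 36.3
tool_pos: [0.6503, -0.2471, 0.0829]
tcp_rot: [0.659, 1.469, -0.659]
wrist_force: [0.1, -0.6, -0.4]
width: 0.073
```

```bash
python3 -c "
from h import *
plan(.6534,-.2528,.08,41.2)"
```

```text
t 36.3 pos [ 0.6503 -0.2471  0.0829] yawY 41.6 tilt [-0.001  0.    -1.   ] q6 -1.13 F [ 0.1 -0.6 -0.4] w 0.073
turn tot [ 0.008 -0.001  0.   ] shift cm tot [ 0.29 -0.15  0.63] n 1 per row [ 0.008 -0.001  0.   ] [ 0.293 -0.15   0.633]
```

>>> arm_command([
  [[0,0,0,0.3,-0.15,0.6,0],[0,0,0,0,0,0,0],[0,0,0,0,0,0,0]],
])

```text
time: 36.6
tool_pos: [0.6543, -0.2543, 0.0803]
tcp_rot: [0.659, 1.467, -0.66]
wrist_force: [-0.6, -0.5, -0.9]
width: 0.07
```

```bash
python3 -c "
from h import *
wrist('w23')
plan(.6534,-.2528,.05,41.2)"
```

```text
t 36.65 pos [ 0.6543 -0.2544  0.0803] yawY 41.6 tilt [ 0.001 -0.001 -1.   ] q6 -1.13 F [ 0.2 -0.1 -1.6] w 0.067
turn tot [ 0.007  0.001 -0.   ] shift cm tot [ 3.03  0.04 -0.19] n 1 per row [ 0.007  0.001 -0.   ] [ 3.025  0.037 -0.187]
```

View pics/w23.png

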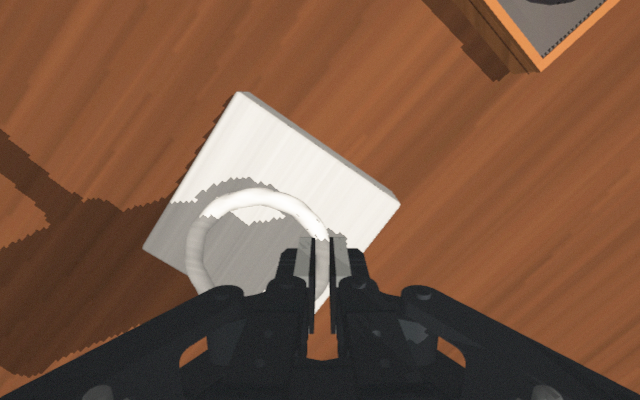

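```bash
python3 -c "
from h import *
f=np.load('w23.npz');P=ray(f['K'],f['extrinsics'],[(238,93),(399,205),(144,248)],.025)[:,:2]
print(P, (P[1]+P[2])/2)"
```

```text
[[ 0.57795267 -0.22864512]
 [ 0.67429574 -0.21756337]
 [ 0.58936161 -0.32479295]] [ 0.63182868 -0.27117816]
```

>>> arm_command([
  [[0,0,0,0.3,0.04,-0.18,0],[0,0,0,0.8,0,0,0],[0,0,0,0.8,0,0,0],[0,0,0,0.4,0,0,0],[0,0,0,0,0,0,0],[0,0,0,0,0,0,0]],
])

```text
time: 37.25
tool_pos: [0.6525, -0.253, 0.0538]
tcp_rot: [0.66, 1.469, -0.661]
wrist_force: [0.3, -0.9, -0.2]
width: 0.066
```

```bash
python3 -c "
from h import *
plan(.6534,-.2528,.05,41.2)"
```

```text
t 37.25 pos [ 0.6525 -0.253   0.0538] yawY 41.5 tilt [-0.001  0.    -1.   ] q6 -1.13 F [ 0.3 -0.9 -0.2] w 0.066
turn tot [ 0.006 -0.001  0.001] shift cm tot [0.38 0.08 0.04] n 1 per row [ 0.006 -0.001  0.001] [0.375 0.079 0.045]
```

>>> arm_command([
  [[0,0,0,0.15,0.07,0.04,0],[0,0,0,0.1,0,0,0],[0,0,0,0,0,0,0],[0,0,0,0,0,0,0]],
])

```text
time: 37.65
tool_pos: [0.6539, -0.2529, 0.0517]
tcp_rot: [0.66, 1.468, -0.661]
wrist_force: [0.5, 0.4, -0.4]
width: 0.069
```

>>> arm_command([
  [[0,0,0,0.1,0,0,0],[0,0,0,0,0,0,0],[0,0,0,0,0,0,0]],
])

```text
time: 37.95
tool_pos: [0.6542, -0.253, 0.0512]
tcp_rot: [0.66, 1.467, -0.661]
wrist_force: [-0.1, 0.9, -1.2]
width: 0.065
```

>>> arm_command([
  [[0,0,0,0.12,0,0,0],[0,0,0,0,0,0,0],[0,0,0,0,0,0,0]],
])

```text
time: 38.25
tool_pos: [0.6542, -0.2531, 0.05]
tcp_rot: [0.66, 1.467, -0.661]
wrist_force: [-0.4, 0.3, -0.2]
width: 0.067
```

>>> arm_command([
  [[0,0,0,0.1,0,0,0],[0,0,0,0,0,0,0],[0,0,0,0,0,0,0]],
])

```text
time: 38.55
tool_pos: [0.6545, -0.2532, 0.0496]
tcp_rot: [0.66, 1.466, -0.661]
wrist_force: [-0.3, 0.8, -1.1]
width: 0.07
```

>>> arm_command([
  [[0,0,0,0,0,0,0.11],[0,0,0,0,0,0,0.15],[0,0,0,0,0,0,0.2],[0,0,0,0,0,0,0.2],[0,0,0,-0.5,0,0,0.2],[0,0,0,-1.5,0,0,0.2],[0,0,0,-2.5,0,0,0.3],[0,0,0,-2.5,0,0,0.3],[0,0,0,-2,0,3,0.3],[0,0,0,0,0,0,0.3]],
])

```text
time: 39.55
tool_pos: [0.6745, -0.2756, 0.1469]
tcp_rot: [0.659, 1.466, -0.66]
wrist_force: [0.1, -0.5, 0.2]
width: 0.296
```

>>> arm_command([
  [[0,0,0,-1,0,3,0.3],[0,0,0,0,0,0,0.3],[0,0,0,0,0,0,0.3]],
])

```text
time: 39.85
tool_pos: [0.6934, -0.2974, 0.1592]
tcp_rot: [0.66, 1.468, -0.66]
wrist_force: [-0.4, 0.6, -0.2]
width: 0.302
```

```bash
python3 ringm.py w24 .029
python3 - <<'E'
from h import *
s=bot.read_state();print(s["time"],s["tool_pos"],s["width"])
p,d=bot.read_camera("top");cv2.imwrite("pics/top1.png",p)
p,d=bot.read_camera("scene");cv2.imwrite("pics/scene1.png",p)
E
```

```text
outer [ 18. 187.] [  0 127] [ 51 227] c [ 0.522  -0.4359  0.0231  0.0101]
outer [280. 102.] [185   0] [380 202] c [ 0.6321 -0.2709  0.0561  0.0061]
39.9 [ 0.69389561 -0.29786053  0.15984253] 0.30382172707318145
```

View pics/w24.png

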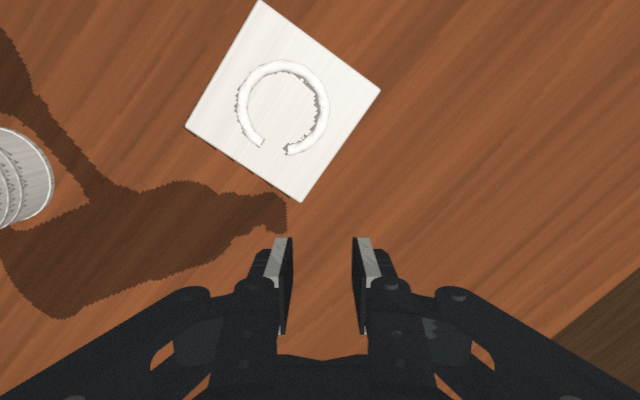

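View pics/scene1.png

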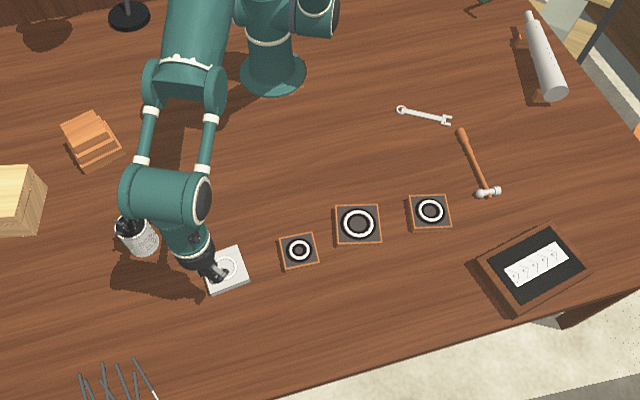

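Run:
```python
from h import *
f=np.load('w24.npz');K,E=f['K'],f['extrinsics']
print(ray(K,E,[(258,0),(381,91),(302,203),(185,127)],.025)[:,:2].mean(0), ray(K,E,[(283,107)],.029)[0])
a=cv2.imread('pics/scene0.png').astype(int);b=cv2.imread('pics/scene1.png').astype(int)
print("hammer diff",abs(a-b)[120:205,445:510].max(2).mean())
print(bot.finish_job())
```

```text
[ 0.63272733 -0.27164829] [ 0.63272891 -0.26956288  0.029     ]
hammer diff 4.203981900452488
the job is handed in; nothing more can be done
None
```

All four bangles are in place and the job is handed in at about 40 s of the 86 s allowed. I placed them in the order large, middle, small, open.

- **Closed bangles:** each was lowered gently until it should be on the seat floor, then released. Wrist pictures taken after each release show all three lying round the boss in their own boxes.
- **Open bangle:** it lies flat on the bench block. My last measurement puts its centre about 2 mm from the block's centre. The hand-picked bangle centre and block corners make that rough to a millimetre or two.
- **Bystanders:** the hammer looked the same before and after. The tin is partly hidden by the arm in the last scene picture but looks unmoved, and I did not measure it. The gripper is clear of everything, about 13 cm above the bench.

**Checks that disagreed:**
- **Contact:** the wrist force showed no clear contact at any set-down. I judged contact from tool height, and from the descent stalling for the large and small bangles. Any remaining drop should be well under 1 mm.
- **Grip width:** the gripper read about 2 mm narrower than the bar at every grasp. The large bangle read the same when regrasped lower down, so I took it as an offset in the reading.
- **Cameras:** the top camera put the boxes 2–5 mm away from where the wrist camera did. I used the wrist camera's positions.

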